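Time the diverter cams at the run-out blocks

ROBOT

A 7-joint arm with a two-finger parallel gripper is mounted at the origin on the work surface. World frame = base frame: x ahead of the robot, y to its left, z up, the work surface at z = 0. Lengths are in m, angles in rad, forces in N, time in s.
With the tool pointing down it reaches from about 0.35 to 0.9 m from the base axis. Payload 8.1 kg.
Tool frame: the origin (TCP) lies at the centre of the arm's flange, where the gripper is bolted on; the fingertips stand 178 mm ahead of it and the grasp point (between the pads) lies 159 mm ahead of it; z points along the fingers, y is the line along which they close (so a half turn about z gives the same grasp; the last joint's range is limited). The gripper opens to 92 mm and grips with 3 to 60 N. Pads are 19 mm wide; open, the fingers measure 130 mm over their backs; the gripper's body (75 mm by 190 mm) begins 47 mm behind the grasp point.
Start: joints at [1.245, 0.434, 0.025, 1.573, -0.012, 1.134, -0.075], TCP at [0.138, -0.61, 0.405] pointing down, gripper open.
Joint ranges: [-2.62, 2.62], [-0.44, 2.09], [-1.27, 1.32], [0.08, 2.57], [-1.32, 4.46], [0.12, 2], [-2.74, 2.74]. Speed limits (rad/s): [2.22, 2.22, 3.01, 3.01, 3.14, 3.14, 3.14].

INTERFACE

Orientations are given as a unit quaternion [w, x, y, z].
In Python, from cell import robot, imaging gives the robot as it stands.
- The arm moves only by the tool servo_tool, never from a script. Its argument "motion" is a list of rows, each a list of 2 entries, a list of its own where there are three numbers: the shift along the tool's x, y, z normalised to -1 to 1, where 1 is 0.2 m, then the turn, a rotation vector about the tool's x, y, z normalised to -1 to 1, where 1 is 90 degrees. In form: [[[tx, ty, tz], [ax, ay, az]], ...]. A call has 1 to 10 rows; each row is the pose to reach, as a shift and turn from the pose commanded when the call began, along the tool's axes at that moment; what a row does not reach only later rows make up. A row lasts 1/8 s, in which the tool goes at most 62.5 mm and 10.7 degrees, less where a joint would pass 70% of its speed; a pose out of reach is approached as far as the arm can. A call with a number of a shift or a turn outside -1 to 1 is refused whole. A call with a gripper value outside its range is refused whole. "fingers" is the closure, from -1 (fully open) to 1 (shut), so that 0 is half open, set as the call begins (left out, the last holds). The fingers move at their own pace and stop on an object; "force" is the grip in N (left out, the last holds). Time passes only in rows, so rows that repeat a pose let the fingers close. It gives the time, the measured TCP pose, the force, the opening and the grip force at its end, in the units of the state.
- robot.read_state(): the state, without advancing time (a new reading comes with each control period).
- imaging.read_camera(name): name is "side" or "top" or "wrist"; returns a dict with "image" (480x640x3 uint8, red, green, blue), "fovy" (degrees; the focal length in pixels is half the picture's height over the tangent of half this angle, whatever the lens; pixels are square), "cx", "cy" (the principal point, pixels), "pose" (4x4, takes a point from camera to world coordinates). Camera axes: x right, y down, z forward; pixel columns grow to the right and rows downward; lengths in m; the calibration is good to about 2 mm. A picture is of the moment at which its call begins. There is no depth.
- robot.close_job(): hands the job in; it is judged then, once.
The state is a dict: "t": time; "q": joint angles; "dq": joint speeds; "effort": joint torques, N m; "position": TCP position; "ee_rot": TCP orientation; "force": force on the tool from outside, world axes, zero at the start; "wrist_torque": the same for the moment, N m; "finger_gap": opening from 0.0 (shut) to 1.0 (fully open); "grasp_force": force on a finger pad.
Only numpy, scipy, OpenCV 4.12 (cv2) and the standard library are available. Lean on these libraries where they do the work, as an engineer would, in place of code of your own. Each camera call takes 0.05 s, during which the arm holds its last target. There are 200 camera calls.

TASK

Set up all the loose eccentric cams standing on the bench, one in each socket block (any blocks you like): swing the block's clamp lever out, stand the cam upright and fully home in the socket, and turn it by its bar grip while watching the gauge plunger, so that it is left with its high side squarely at the plunger (plunger pushed in as far as the cam will push it) and the clamp lever fully shut over it. Leave the other things on the bench where they are.

Things in the scene. Friction and masses are not known exactly. Their poses are not given: they have to be found in the camera images.
- cam_a: Loose metal cam, 0.6 kg or so, upright; None if absent. Origin: under its foot, on its axis. Foot 52 mm across, z 0-18 mm, bevelled to 44 below z 6; disc 70 mm across at z 36-46, 6 mm off the axis (edge 41 mm from the axis on its high side, 29 on its low), tapering down to z 18; hub 30 mm; bar grip z 58-88, 56 long along own x, 14 wide along y, on the axis. High side: angle from the bar unknown, differs per cam.
- cam_b: Loose metal cam, 0.6 kg or so, upright; None if absent. Origin: under its foot, on its axis. Foot 52 mm across, z 0-18 mm, bevelled to 44 below z 6; disc 70 mm across at z 36-46, 6 mm off the axis (edge 41 mm from the axis on its high side, 29 on its low), tapering down to z 18; hub 30 mm; bar grip z 58-88, 56 long along own x, 14 wide along y, on the axis. High side: angle from the bar unknown, differs per cam.
- cam_c: Loose metal cam, 0.6 kg or so, upright; None if absent. Origin: under its foot, on its axis. Foot 52 mm across, z 0-18 mm, bevelled to 44 below z 6; disc 70 mm across at z 36-46, 6 mm off the axis (edge 41 mm from the axis on its high side, 29 on its low), tapering down to z 18; hub 30 mm; bar grip z 58-88, 56 long along own x, 14 wide along y, on the axis. High side: angle from the bar unknown, differs per cam.
- bay_1: Fixed grey socket block 116 x 100 mm, top 30 mm above its origin, which lies on the socket axis at the underside. Socket 53 mm across (mouth 56), 16 deep: a cam that is home has its origin at z 14 mm here and turns freely. +x points to the gauge housing (x 60-100, top 62 mm), whose plunger points back at the axis; the clamp lever is on the -y side.
- plunger_1 (a joint): Sprung plunger of bay_1, sliding along its x; ball tip 54 mm above the bay's origin. Metres pushed in: 0 fully out (tip 28 mm from the axis), 0 to 0.001 at a cam's low side, 0.0122-0.0135 at its high side, a cosine of the cam's angle between. 0.3 to 1.2 N; the cam stays as turned, and the ball rides up its taper as it is lowered in. A steel tab on the gauge moves with it.
- lever_1 (a joint): Clamp lever of bay_1: flat bar 12 mm wide, 62-68 mm above the bay's origin, on a vertical pivot at x 48, y -28 mm of the bay; stays where left (0.6 N at the knob). 0 rad: shut, the bar along the bay's x over the rim of the cam's disc, 2 mm above it. Grows as the knob swings to the bay's -y (anticlockwise from above), up to 1.15; beyond 0.9 it is clear of the socket.
- lever_1_knob (a point): Upright round black knob on the end of lever_1, 14 mm across, 100 mm from the pivot; this point is at its mid height, 84 mm above the bay's origin (knob from 68 to 100 mm).
- bay_2: Fixed grey socket block 116 x 100 mm, top 30 mm above its origin, which lies on the socket axis at the underside. Socket 53 mm across (mouth 56), 16 deep: a cam that is home has its origin at z 14 mm here and turns freely. +x points to the gauge housing (x 60-100, top 62 mm), whose plunger points back at the axis; the clamp lever is on the -y side.
- plunger_2 (a joint): Sprung plunger of bay_2, sliding along its x; ball tip 54 mm above the bay's origin. Metres pushed in: 0 fully out (tip 28 mm from the axis), 0 to 0.001 at a cam's low side, 0.0122-0.0135 at its high side, a cosine of the cam's angle between. 0.3 to 1.2 N; the cam stays as turned, and the ball rides up its taper as it is lowered in. A steel tab on the gauge moves with it.
- lever_2 (a joint): Clamp lever of bay_2: flat bar 12 mm wide, 62-68 mm above the bay's origin, on a vertical pivot at x 48, y -28 mm of the bay; stays where left (0.6 N at the knob). 0 rad: shut, the bar along the bay's x over the rim of the cam's disc, 2 mm above it. Grows as the knob swings to the bay's -y (anticlockwise from above), up to 1.15; beyond 0.9 it is clear of the socket.
- lever_2_knob (a point): Upright round black knob on the end of lever_2, 14 mm across, 100 mm from the pivot; this point is at its mid height, 84 mm above the bay's origin (knob from 68 to 100 mm).
- bay_3: Fixed grey socket block 116 x 100 mm, top 30 mm above its origin, which lies on the socket axis at the underside. Socket 53 mm across (mouth 56), 16 deep: a cam that is home has its origin at z 14 mm here and turns freely. +x points to the gauge housing (x 60-100, top 62 mm), whose plunger points back at the axis; the clamp lever is on the -y side.
- plunger_3 (a joint): Sprung plunger of bay_3, sliding along its x; ball tip 54 mm above the bay's origin. Metres pushed in: 0 fully out (tip 28 mm from the axis), 0 to 0.001 at a cam's low side, 0.0122-0.0135 at its high side, a cosine of the cam's angle between. 0.3 to 1.2 N; the cam stays as turned, and the ball rides up its taper as it is lowered in. A steel tab on the gauge moves with it.
- lever_3 (a joint): Clamp lever of bay_3: flat bar 12 mm wide, 62-68 mm above the bay's origin, on a vertical pivot at x 48, y -28 mm of the bay; stays where left (0.6 N at the knob). 0 rad: shut, the bar along the bay's x over the rim of the cam's disc, 2 mm above it. Grows as the knob swings to the bay's -y (anticlockwise from above), up to 1.15; beyond 0.9 it is clear of the socket.
- lever_3_knob (a point): Upright round black knob on the end of lever_3, 14 mm across, 100 mm from the pivot; this point is at its mid height, 84 mm above the bay's origin (knob from 68 to 100 mm).
- canister: Bystander, to be left alone: tall tin canister with knurled lid, 94 mm across, 198 mm tall. Origin: underside.
- magnifier: Bystander, to be left alone: magnifier in a black frame, lying flat, 84 mm across with a 95 mm handle along its -x, 12 mm tall; origin under the lens. Origin: underside.
- key_ring: Bystander, to be left alone: brass key ring with two long keys lying along its +x (90 mm), 4 mm tall; origin at the ring. Origin: underside.
- marker: Bystander, to be left alone: stubby orange marker pen lying along its x, 97 mm long, 25 mm tall. Origin: underside.
- pen_cup: Bystander, to be left alone: clear acrylic pen cup, 76 mm across, 100 mm tall. Origin: underside.
- tape_roll: Bystander, to be left alone: cardboard tape core standing on its end face, 100 mm across, 45 mm tall. Origin: underside.
- parcel: Bystander, to be left alone: cardboard parcel 160 x 120 x 70 mm. Origin: underside.
Not all that is in view belongs to the job. Leave any orange look-alike of the cam_c alone.

How it is judged:
By the outcome, as a careful person would: the job done as asked, in the order asked, and still so for the second after the job is handed in, with the robot touching nothing.
Of cam_a, cam_b, cam_c only 2 to 3 are there at a start; the rules pass over those that are not, and their reading is None.
At some moment in a run one of cam_a, cam_b, cam_c may be knocked a few centimetres aside while the robot is not near it.
It also fails if it takes over 210 s, if anything falls off the work surface, if the arm or the gripper's body presses on something with over 40 N, if the wrist force passes 120 N, or if a joint passes its speed limit or range.

## Working session

There is one attempt and no reset: what is moved stays moved. The work goes in short steps, Python scripts to look and compute and a tool call to move; the robot and the scene stay as the last step left them, time stands still between calls to the robot, and variables do not carry over. Pictures are saved under pics/ and viewed, at most 14 in all, crops included, and the job is handed in when it is done.

Besides the shell and the picture viewer there is one more tool, called after "Request:" in YAML: its name, and indented under it one key for each argument. servo_tool: Moves the arm, as the interface text tells. Scaled input: -1 to 1 covers 0.2 m each way for a shift and 90 degrees each way for a turn. Its arguments: {"type":"object","properties":{"motion":{"type":"array","items":{"type":"array"}},"fingers":{"type":"number"},"force":{"type":"number"}},"required":["motion"]}

```bash
ls; mkdir -p pics; python3 - <<'E'
from cell import robot, imaging
import cv2,numpy as np
s=robot.read_state();print(s)
for n in ["top","side"]:
    c=imaging.read_camera(n);cv2.imwrite(f"pics/{n}0.png",c["image"][:,:,::-1]);print(n,c["fovy"],c["cx"],c["cy"],np.round(c["pose"],4).tolist())
E
```

```text
pics
{'t': 0.0, 'q': array([ 1.24541793,  0.43525487,  0.02497629,  1.57406983, -0.01160287,
        1.13400458, -0.07514434]), 'dq': array([-0.00184166,  0.00063219,  0.00048833, -0.00189344, -0.00118688,
       -0.00097211, -0.00069799]), 'effort': array([ 1.25049537e-03, -6.67833853e+01,  9.85997804e-01, -3.14459896e+01,
       -6.03896356e-02,  4.29528253e-02,  1.70580051e-04]), 'position': array([ 0.13800798, -0.60934751,  0.40393553]), 'ee_rot': array([-7.79623164e-04,  9.93808882e-01,  1.11100286e-01, -1.59551709e-04]), 'force': array([ 0.16063609,  0.1995557 , -0.4552806 ]), 'wrist_torque': array([-0.02664943,  0.03604781,  0.00248772]), 'grasp_force': 0.0, 'finger_gap': 1.0051108276624483}
top 53.519865075937744 316.7953851550014 236.63667049854476 [[0.1287, -0.967, 0.2197, 0.2347], [-0.9917, -0.1241, 0.0344, -0.0606], [-0.006, -0.2223, -0.975, 1.1701], [0.0, 0.0, 0.0, 1.0]]
side 57.6315458799794 318.59760881410347 239.2056799901301 [[-0.8231, -0.3296, 0.4625, -0.0446], [-0.5679, 0.4708, -0.6752, 0.7475], [0.0048, -0.8184, -0.5746, 0.762], [0.0, 0.0, 0.0, 1.0]]
```

View pics/top0.png

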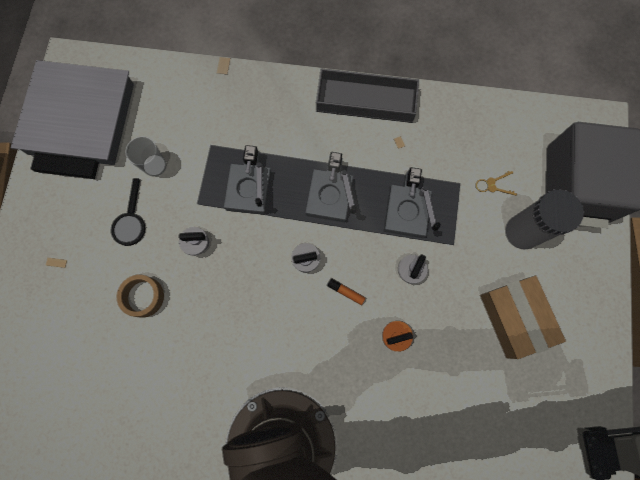

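View pics/side0.png

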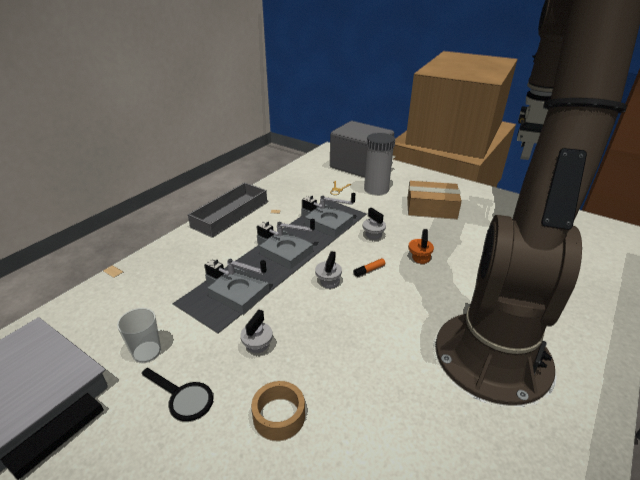

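```bash
cat > h.py <<'E'
from cell import robot, imaging
import cv2,numpy as np
from scipy.spatial.transform import Rotation as R
def cam(n,save=None,crop=None,k=1):
    c=imaging.read_camera(n)
    if save:
        im=c["image"][:,:,::-1]
        if crop: x0,y0,x1,y1=crop; im=im[y0:y1,x0:x1]
        im=cv2.resize(im,None,fx=k,fy=k,interpolation=cv2.INTER_CUBIC); cv2.imwrite("pics/"+save+".png",im)
    return c
def foc(c): return 240/np.tan(np.radians(c["fovy"]/2))
def p2w(c,u,v,z):
    d=c["pose"][:3,:3]@[(u-c["cx"])/foc(c),(v-c["cy"])/foc(c),1]; o=c["pose"][:3,3]
    return o+d*(z-o[2])/d[2]
def w2p(c,p):
    q=c["pose"][:3,:3].T@(np.asarray(p,float)-c["pose"][:3,3]); return np.array([c["cx"],c["cy"]])+foc(c)*q[:2]/q[2]
def rot(s): w=s["ee_rot"]; return R.from_quat([w[1],w[2],w[3],w[0]])
def go(xyz,yaw=None,tilt0=True):
    """print normalised motion to put TCP at xyz, pointing down, with tool y (closing line) along world angle yaw (deg)"""
    s=robot.read_state(); r=rot(s); print("t",round(s["t"],2),"pos",np.round(s["position"],4),"ydeg",np.round(np.degrees(np.arctan2(*r.as_matrix()[[1,0],1])),2),"tilt",np.round(r.as_matrix()[:,2],4),"F",np.round(s["force"],1),"gap",round(s["finger_gap"],3))
    d=r.inv().apply(np.asarray(xyz)-s["position"]); out=[np.round(d/0.2,4).tolist()]
    if yaw is not None:
        for a in (yaw,yaw+180):
            a=np.radians(a); y=np.array([np.cos(a),np.sin(a),0]); z=np.array([0,0,-1.]); x=np.cross(y,z)
            v=(r.inv()*R.from_matrix(np.c_[x,y,z])).as_rotvec(); out.append(np.round(v/(np.pi/2),4).tolist())
    print(out)
E
python3 - <<'E'
from h import *
cam("top","c1",(190,135,470,295),2.8)
E
```

```text
(no output)
```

View pics/c1.png

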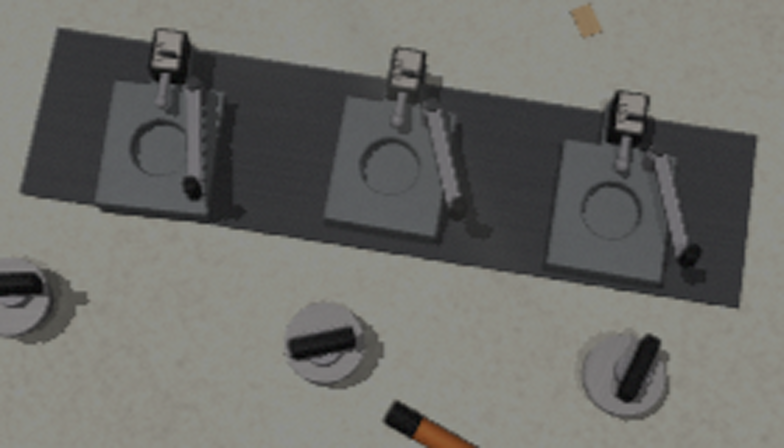

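```bash
python3 - <<'E'
from h import *
c=cam("top")
P=lambda u,v,z:p2w(c,190+u/2.8,135+v/2.8,z)
np.set_printoptions(precision=4,suppress=True)
for n,h,B in [("b1",(160,148),[(113,80),(98,204),(208,213)]),("b2",(390,167),[(345,97),(325,218),(439,236)]),("b3",(611,211),[(562,140),(547,265),(663,280)])]:
    w=[P(*b,.034) for b in B]
    print(n,P(*h,.034),"len",np.linalg.norm(w[0]-w[1]),np.linalg.norm(w[2]-w[1]),"ang x",np.degrees(np.arctan2(*(w[0]-w[1])[[1,0]])),"ang y",np.degrees(np.arctan2(*(w[2]-w[1])[[1,0]])))
for n,k in [("k1",(192,180)),("k2",(457,197)),("k3",(687,248))]: print(n,P(*k,.104))
for n,pv in [("p1",(194,88)),("p2",(432,112)),("p3",(663,158))]: print(n,P(*pv,.072))
for n,a,b in [("camB",(290,347),(354,334)),("camC",(656,340),(627,397)),("camA",(-22,286),(42,283))]:
    a=P(*a,.088);b=P(*b,.088);print(n,(a+b)/2,np.linalg.norm(a-b),np.degrees(np.arctan2(*(a-b)[[1,0]])))
print(P(325,343,.046),P(624,375,.046))
E
```

```text
b1 [0.593 0.169 0.034] len 0.1172905867059268 0.09828530662248397 ang x 3.1879875146675802 ang y -87.54646444639471
b2 [ 0.6014 -0.0376  0.034 ] len 0.11472745045309779 0.101942336216128 ang x -1.3817509673531825 ang y -91.99481432466982
b3 [ 0.5858 -0.2365  0.034 ] len 0.11646093506208224 0.10176339625481698 ang x -1.0544902369872031 ang y -90.30738988387704
k1 [0.5466 0.1238 0.104 ]
k2 [ 0.56   -0.0976  0.104 ]
k3 [ 0.5405 -0.2905  0.104 ]
p1 [0.6392 0.1407 0.072 ]
p2 [ 0.6435 -0.0685  0.072 ]
p3 [ 0.6271 -0.2709  0.072 ]
camB [ 0.4282 -0.0015  0.088 ] 0.053855799849556296 109.00396114005862
camC [ 0.4386 -0.2645  0.088 ] 0.05392071272011213 -21.440450615333262
camA [0.442  0.2631 0.088 ] 0.053385076531092784 100.07111110269017
[ 0.4339 -0.002   0.046 ] [ 0.4389 -0.2581  0.046 ]
```

```bash
python3 - <<'E'
from h import *
go((.47,-.25,.42),90)
E
```

```text
t 0.2 pos [ 0.1381 -0.6094  0.4042] ydeg -77.24 tilt [-3.e-04  9.e-04 -1.e+00] F [-0.1 -0.3 -0.3] gap 1.0
[[2.0157, -1.3862, -0.0777], [-0.0002, -0.0009, -1.8582], [-0.0006, 0.0001, 0.1418]]
```

Request:
servo_tool:
  motion:
    - [[0.3,-0.2,-0.05],[0,0,0]]
    - [[0.6,-0.4,-0.1],[0,0,0]]
    - [[1,-0.69,-0.1],[0,0,0]]
    - [[1,-0.69,-0.1],[0,0,0]]
    - [[1,-0.69,-0.1],[0,0,0]]
    - [[1,-0.69,-0.1],[0,0,0]]
    - [[1,-0.69,-0.1],[0,0,0]]

```text
t: 1.08
position: [0.3015, -0.4319, 0.4246]
ee_rot: [0.0, 0.994, 0.11, -0.0]
force: [-1.0, -0.4, -0.7]
finger_gap: 1.001
grasp_force: 0.0
```

Request:
servo_tool:
  motion:
    - [[0.3,-0.2,0],[0,0,0.02]]
    - [[0.6,-0.4,0],[0,0,0.1418]]
    - [[1,-0.69,0],[0,0,0.1418]]
    - [[1,-0.69,0],[0,0,0.1418]]
    - [[1,-0.69,0],[0,0,0.1418]]
    - [[1,-0.69,0],[0,0,0.1418]]
    - [[1,-0.69,0],[0,0,0.1418]]
    - [[1,-0.69,0],[0,0,0.1418]]
  fingers: 0.1
  force: 15

```text
t: 2.08
position: [0.4664, -0.2533, 0.4247]
ee_rot: [0.0, 1.0, -0.001, -0.0]
force: [0.2, -0.1, -0.4]
finger_gap: 0.454
grasp_force: 0.0
```

```bash
python3 - <<'E'
from h import *
c=cam("wrist","w1")
go((.47,-.25,.42),-90)
print(foc(c),np.round(c["pose"],3))
E
```

```text
t 2.12 pos [ 0.4666 -0.2531  0.4247] ydeg -90.12 tilt [-1.e-04 -2.e-04 -1.e+00] F [ 0.2 -0.1  0.2] gap 0.455
[[0.0171, -0.0154, 0.0237], [0.0002, 0.0001, -0.0014], [0.0001, -0.0002, 1.9986]]
334.946159552461 [[-0.002 -0.963 -0.269  0.539]
 [-1.     0.002  0.001 -0.251]
 [-0.     0.269 -0.963  0.405]
 [ 0.     0.     0.     1.   ]]
```

View pics/w1.png

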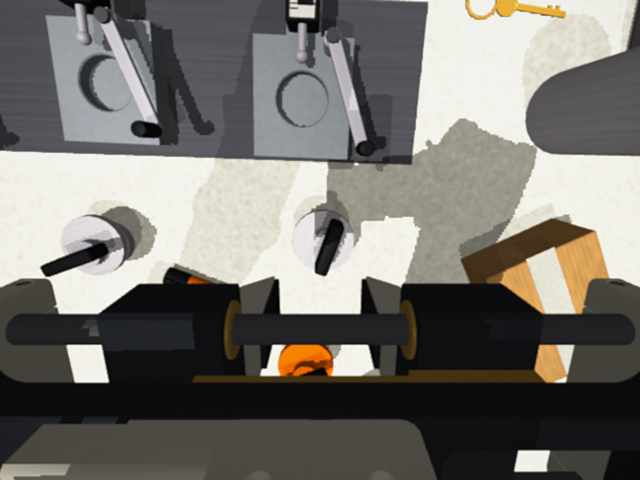

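```bash
python3 - <<'E'
from h import *
np.set_printoptions(precision=4,suppress=True)
c=cam("wrist")
for n,u,v,z in [("h3",302,99,.034),("h2",106,82,.034),("tl3",252,33,.034),("bl3",253,155,.034),("br3",349,159,.034),("k3",364,149,.104),("k2",143,130,.104),("p3",334,35,.072),("disc C",323,240,.046),("gripC a",338,223,.088),("gripC b",322,270,.088),("disc B",95,243,.046)]:
    print(n,p2w(c,u,v,z))
t=imaging.read_camera("top"); print(w2p(t,p2w(c,302,99,.034)))
E
```

```text
h3 [ 0.5884 -0.2323  0.034 ]
h2 [ 0.6046 -0.0339  0.034 ]
tl3 [ 0.6483 -0.1843  0.034 ]
bl3 [ 0.5328 -0.1789  0.034 ]
br3 [ 0.5286 -0.2818  0.034 ]
k3 [ 0.5389 -0.2888  0.104 ]
k2 [ 0.5547 -0.0999  0.104 ]
p3 [ 0.6354 -0.2631  0.072 ]
disc C [ 0.4417 -0.2539  0.046 ]
gripC a [ 0.4701 -0.268   0.088 ]
gripC b [ 0.4218 -0.2526  0.088 ]
disc B [ 0.4385 -0.0003  0.046 ]
[406.6174 209.1489]
```

```bash
cat >> h.py <<'E'
def arc(pivot,dth,n,r=None):
    """rows turning tool anticlockwise (from above) by dth deg about vertical through pivot (xy)"""
    s=robot.read_state(); ro=rot(s); g=s["position"]; p=np.array([*pivot,g[2]])
    print("R",np.linalg.norm(g-p))
    for i in range(1,n+1):
        q=R.from_euler('z',dth*i/n,degrees=True); d=ro.inv().apply(p+q.apply(g-p)-g)/.2
        print([np.round(d,3).tolist(),[0,0,round(-dth*i/n/90,3)]])
E
python3 - <<'E'
from h import *
go((.5395,-.2893,.262),-80)
E
```

```text
t 2.23 pos [ 0.4669 -0.2526  0.4248] ydeg -90.07 tilt [ 1.e-04 -2.e-04 -1.e+00] F [-0.4 -0.  -0.2] gap 0.444
[[0.3633, 0.183, 0.814], [0.0001, -0.0, -0.1118], [-0.0, -0.0002, 1.8882]]
```

Request:
servo_tool:
  motion:
    - [[0.3633,0.183,0.2],[0,0,-0.112]]
    - [[0.3633,0.183,0.4],[0,0,-0.112]]
    - [[0.3633,0.183,0.6],[0,0,-0.112]]
    - [[0.3633,0.183,0.75],[0,0,-0.112]]
    - [[0.3633,0.183,0.835],[0,0,-0.112]]
    - [[0.3633,0.183,0.835],[0,0,-0.112]]
    - [[0.3633,0.183,0.835],[0,0,-0.112]]

```text
t: 3.1
position: [0.5404, -0.2889, 0.2591]
ee_rot: [0.001, 0.996, 0.088, 0.001]
force: [0.5, 0.1, -0.6]
finger_gap: 0.45
grasp_force: 0.0
```

Request:
servo_tool:
  motion:
    - [[0,0,0],[0,0,0]]
    - [[0,0,0],[0,0,0]]
    - [[0,0,0],[0,0,0]]
    - [[0,0,0],[0,0,0]]
  fingers: 1
  force: 5

```text
t: 3.6
position: [0.5399, -0.2889, 0.2581]
ee_rot: [0.0, 0.996, 0.088, 0.0]
force: [-0.2, -0.5, 3.9]
finger_gap: 0.152
grasp_force: 5.0
```

```bash
python3 - <<'E'
from h import *
arc((.634,-.264),48,8)
E
```

```text
R 0.09733288325486959
[[0.007, 0.05, 0.0], [0, 0, -0.067]]
[[0.019, 0.1, 0.0], [0, 0, -0.133]]
[[0.036, 0.148, 0.0], [0, 0, -0.2]]
[[0.058, 0.194, 0.0], [0, 0, -0.267]]
[[0.085, 0.237, 0.0], [0, 0, -0.333]]
[[0.116, 0.277, 0.0], [0, 0, -0.4]]
[[0.151, 0.314, 0.0], [0, 0, -0.467]]
[[0.19, 0.347, 0.0], [0, 0, -0.533]]
```

Request:
servo_tool:
  motion:
    - [[0.007,0.05,0],[0,0,-0.067]]
    - [[0.019,0.1,0],[0,0,-0.133]]
    - [[0.036,0.148,0],[0,0,-0.2]]
    - [[0.058,0.194,0],[0,0,-0.267]]
    - [[0.085,0.237,0],[0,0,-0.333]]
    - [[0.116,0.277,0],[0,0,-0.4]]
    - [[0.151,0.314,0],[0,0,-0.467]]
    - [[0.19,0.347,0],[0,0,-0.533]]
    - [[0.19,0.347,0],[0,0,-0.533]]
    - [[0.19,0.347,0],[0,0,-0.533]]

```text
t: 4.85
position: [0.5889, -0.3513, 0.258]
ee_rot: [0.001, 0.875, 0.484, -0.0]
force: [-1.7, -4.5, 4.6]
finger_gap: 0.146
grasp_force: 5.0
```

Request:
servo_tool:
  motion:
    - [[0,0,0],[0,0,0]]
    - [[0,0,0],[0,0,0]]
    - [[0,0,-0.1],[0,0,0]]
    - [[0,0,-0.3],[0,0,0]]
    - [[0,0,-0.4],[0,0,0.2]]
    - [[0,0,-0.4],[0,0,0.4]]
  fingers: 0.1

```text
t: 5.6
position: [0.5903, -0.3501, 0.3417]
ee_rot: [0.001, 0.95, 0.311, 0.002]
force: [1.1, -0.4, -0.3]
finger_gap: 0.449
grasp_force: 0.0
```

```bash
python3 - <<'E'
from h import *
go((.556,-.0995,.34),-72)
E
```

```text
t 5.6 pos [ 0.5903 -0.3501  0.3417] ydeg -53.78 tilt [ 0.005  -0.0015 -1.    ] F [ 1.1 -0.4 -0.3] gap 0.449
[[0.6019, -1.112, 0.0057], [0.0023, -0.0024, 0.2025], [0.0034, 0.0033, -1.7975]]
```

Request:
servo_tool:
  motion:
    - [[0.3,-0.3,0],[0,0,0.05]]
    - [[0.45,-0.6,0],[0,0,0.1]]
    - [[0.55,-0.9,0],[0,0,0.2]]
    - [[0.55,-0.9,0],[0,0,0.2]]
    - [[0.55,-0.9,0],[0,0,0.2]]
    - [[0.55,-0.9,0],[0,0,0.2]]

```text
t: 6.35
position: [0.5708, -0.1409, 0.3387]
ee_rot: [0.0, 0.987, 0.161, 0.001]
force: [0.2, -0.1, -0.6]
finger_gap: 0.453
grasp_force: 0.0
```

```bash
python3 - <<'E'
from h import *
go((.556,-.0995,.257),-72)
E
```

```text
t 6.35 pos [ 0.5708 -0.1409  0.3387] ydeg -71.47 tilt [ 1.3e-03 -7.0e-04 -1.0e+00] F [ 0.2 -0.1 -0.6] gap 0.453
[[-0.0048, -0.2204, 0.4081], [0.0007, -0.0006, 0.0059], [0.001, 0.0011, -1.9941]]
```

Request:
servo_tool:
  motion:
    - [[-0.005,-0.22,0],[0,0,0]]
    - [[-0.005,-0.22,0.15],[0,0,0]]
    - [[-0.005,-0.22,0.3],[0,0,0]]
    - [[-0.005,-0.22,0.408],[0,0,0]]
    - [[-0.005,-0.22,0.408],[0,0,0]]
    - [[-0.005,-0.22,0.408],[0,0,0]]

```text
t: 7.1
position: [0.5562, -0.0997, 0.257]
ee_rot: [0.0, 0.987, 0.161, 0.0]
force: [-0.4, 0.5, -0.1]
finger_gap: 0.452
grasp_force: 0.0
```

Request:
servo_tool:
  motion:
    - [[0,0,0],[0,0,0]]
    - [[0,0,0],[0,0,0]]
    - [[0,0,0],[0,0,0]]
    - [[0,0,0],[0,0,0]]
  fingers: 1

```text
t: 7.6
position: [0.5557, -0.0988, 0.2564]
ee_rot: [0.0, 0.987, 0.161, 0.0]
force: [0.0, -0.1, 3.0]
finger_gap: 0.153
grasp_force: 5.0
```

```bash
python3 - <<'E'
from h import *
arc((.6505,-.066),44,8)
E
```

```text
R 0.10030575636901412
[[0.003, 0.048, 0.0], [0, 0, -0.061]]
[[0.01, 0.096, 0.0], [0, 0, -0.122]]
[[0.022, 0.142, 0.0], [0, 0, -0.183]]
[[0.038, 0.188, 0.0], [0, 0, -0.244]]
[[0.059, 0.231, 0.0], [0, 0, -0.306]]
[[0.083, 0.272, 0.0], [0, 0, -0.367]]
[[0.112, 0.311, 0.0], [0, 0, -0.428]]
[[0.144, 0.347, 0.0], [0, 0, -0.489]]
```

Request:
servo_tool:
  motion:
    - [[0.003,0.048,0],[0,0,-0.061]]
    - [[0.01,0.096,0],[0,0,-0.122]]
    - [[0.022,0.142,0],[0,0,-0.183]]
    - [[0.038,0.188,0],[0,0,-0.244]]
    - [[0.059,0.231,0],[0,0,-0.306]]
    - [[0.083,0.272,0],[0,0,-0.367]]
    - [[0.112,0.311,0],[0,0,-0.428]]
    - [[0.135,0.338,0],[0,0,-0.473]]
    - [[0.135,0.338,0],[0,0,-0.473]]

```text
t: 8.72
position: [0.6032, -0.1545, 0.2564]
ee_rot: [0.0, 0.861, 0.508, 0.0]
force: [0.2, -0.8, 3.7]
finger_gap: 0.151
grasp_force: 5.0
```

Request:
servo_tool:
  motion:
    - [[0,0,0],[0,0,0]]
    - [[0,0,0],[0,0,0]]
    - [[0,0,-0.1],[0,0,0]]
    - [[0,0,-0.3],[0,0,0]]
    - [[0,0,-0.4],[0,0,0.2]]
    - [[0,0,-0.4],[0,0,0.4]]
  fingers: 0.1

```text
t: 9.48
position: [0.603, -0.1542, 0.3381]
ee_rot: [0.001, 0.942, 0.336, 0.001]
force: [-0.0, -0.9, 0.3]
finger_gap: 0.447
grasp_force: 0.0
```

```bash
python3 - <<'E'
from h import *
go((.547,.124,.34),-80)
E
```

```text
t 9.47 pos [ 0.603  -0.1542  0.3381] ydeg -50.74 tilt [ 3.e-03 -5.e-04 -1.e+00] F [-0.  -0.9  0.3] gap 0.447
[[0.6633, -1.2541, -0.0112], [0.0011, -0.0016, 0.3251], [0.0021, 0.0015, -1.6749]]
```

Request:
servo_tool:
  motion:
    - [[0.2,-0.3,-0.1],[0,0,0.08]]
    - [[0.35,-0.6,-0.2],[0,0,0.16]]
    - [[0.5,-0.9,-0.3],[0,0,0.25]]
    - [[0.5,-1,-0.3],[0,0,0.325]]
    - [[0.5,-1,-0.3],[0,0,0.325]]
    - [[0.5,-1,-0.3],[0,0,0.325]]
    - [[0.5,-1,-0.3],[0,0,0.325]]

```text
t: 10.35
position: [0.5524, 0.0619, 0.3956]
ee_rot: [0.0, 0.996, 0.09, -0.0]
force: [-0.1, 0.4, -0.5]
finger_gap: 0.453
grasp_force: 0.0
```

```bash
python3 - <<'E'
from h import *
c=cam("wrist","w2")
go((.547,.124,.257),-82)
E
```

```text
t 10.4 pos [0.5524 0.062  0.3956] ydeg -79.72 tilt [-8.e-04 -6.e-04 -1.e+00] F [-0.2 -0.4  0. ] gap 0.449
[[0.0292, -0.3103, 0.6929], [0.0003, 0.0005, 0.0253], [-0.0008, 0.0005, -1.9747]]
```

View pics/w2.png

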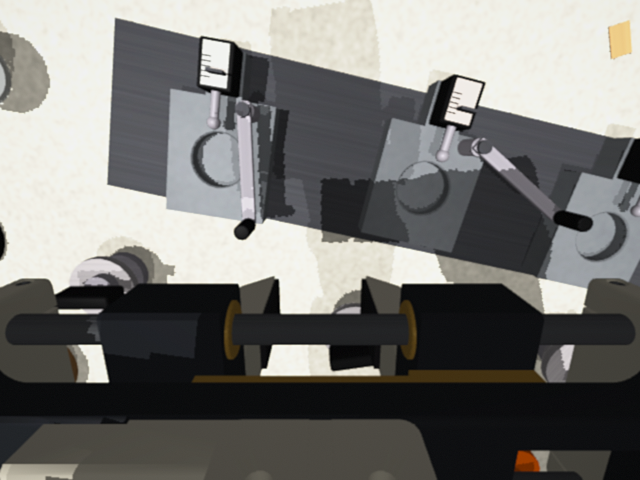

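```bash
python3 - <<'E'
from h import *
np.set_printoptions(precision=4,suppress=True)
c=cam("wrist")
for n,u,v,z in [("h1",217,160,.034),("h2",422,187,.034),("bl1",166,209,.034),("tl1",171,88,.034),("br1",262,224,.034),("bl2",361,235,.034),("tl2",392,119,.034),("br2",457,253,.034),("k1",241,232,.104),("k2",578,221,.104),("p1",245,107,.072),("h3",601,236,.034)]: print(n,p2w(c,u,v,z))
E
```

```text
h1 [0.5948 0.1758 0.034 ]
h2 [ 0.6055 -0.0308  0.034 ]
bl1 [0.5364 0.2227 0.034 ]
tl1 [0.6525 0.2247 0.034 ]
br1 [0.5385 0.1233 0.034 ]
bl2 [0.5454 0.0193 0.034 ]
tl2 [0.6631 0.0144 0.034 ]
br2 [ 0.5445 -0.0858  0.034 ]
k1 [0.546  0.1302 0.104 ]
k2 [ 0.6053 -0.1428  0.104 ]
p1 [0.6457 0.1459 0.072 ]
h3 [ 0.5897 -0.2295  0.034 ]
```

Request:
servo_tool:
  motion:
    - [[0.025,-0.32,0.15],[0,0,0]]
    - [[0.025,-0.32,0.3],[0,0,0]]
    - [[0.025,-0.32,0.5],[0,0,0]]
    - [[0.025,-0.32,0.69],[0,0,0]]
    - [[0.025,-0.32,0.69],[0,0,0]]
    - [[0.025,-0.32,0.69],[0,0,0]]

```text
t: 11.2
position: [0.5462, 0.1272, 0.2592]
ee_rot: [-0.0, 0.996, 0.09, 0.001]
force: [0.7, 0.9, 1.2]
finger_gap: 0.446
grasp_force: 0.0
```

Request:
servo_tool:
  motion:
    - [[0,0,0],[0,0,0]]
    - [[0,0,0],[0,0,0]]
    - [[0,0,0],[0,0,0]]
    - [[0,0,0],[0,0,0]]
  fingers: 1

```text
t: 11.7
position: [0.5457, 0.1274, 0.2586]
ee_rot: [-0.0, 0.996, 0.091, 0.0]
force: [-0.5, -0.7, 3.6]
finger_gap: 0.15
grasp_force: 5.0
```

```bash
python3 - <<'E'
from h import *
s=robot.read_state();print(s["position"])
arc((.643,.1455),50,8)
E
```

```text
[0.54565351 0.12739937 0.25860238]
R 0.09901500517150719
[[0.003, 0.054, 0.0], [0, 0, -0.069]]
[[0.012, 0.107, 0.0], [0, 0, -0.139]]
[[0.027, 0.159, 0.0], [0, 0, -0.208]]
[[0.047, 0.209, 0.0], [0, 0, -0.278]]
[[0.072, 0.257, 0.0], [0, 0, -0.347]]
[[0.103, 0.301, 0.0], [0, 0, -0.417]]
[[0.138, 0.342, 0.0], [0, 0, -0.486]]
[[0.178, 0.379, 0.0], [0, 0, -0.556]]
```

Request:
servo_tool:
  motion:
    - [[0.003,0.054,0],[0,0,-0.069]]
    - [[0.012,0.107,0],[0,0,-0.139]]
    - [[0.027,0.159,0],[0,0,-0.208]]
    - [[0.047,0.209,0],[0,0,-0.278]]
    - [[0.072,0.257,0],[0,0,-0.347]]
    - [[0.103,0.301,0],[0,0,-0.417]]
    - [[0.138,0.342,0],[0,0,-0.486]]
    - [[0.178,0.379,0],[0,0,-0.556]]
    - [[0.178,0.379,0],[0,0,-0.556]]

```text
t: 12.82
position: [0.5949, 0.0582, 0.2585]
ee_rot: [0.0, 0.864, 0.503, 0.0]
force: [-1.1, -2.9, 6.3]
finger_gap: 0.15
grasp_force: 5.0
```

Request:
servo_tool:
  motion:
    - [[0,0,0],[0,0,0]]
    - [[0,0,0],[0,0,0]]
    - [[0,0,-0.1],[0,0,0]]
    - [[0,0,-0.3],[0,0,0]]
    - [[0,0,-0.4],[0,0,0.2]]
    - [[0,0,-0.4],[0,0,0.4]]
  fingers: 0.1

```text
t: 13.58
position: [0.5945, 0.0598, 0.34]
ee_rot: [0.0, 0.944, 0.33, 0.002]
force: [-0.8, -1.2, 0.3]
finger_gap: 0.449
grasp_force: 0.0
```

```bash
python3 - <<'E'
from h import *
go((.445,.2,.36),-80)
E
```

```text
t 13.57 pos [0.5945 0.0598 0.34  ] ydeg -51.4 tilt [ 3.1e-03  8.0e-04 -1.0e+00] F [-0.8 -1.2  0.3] gap 0.449
[[-0.1466, -1.0139, -0.1018], [0.0004, -0.002, 0.3177], [0.0027, 0.0005, -1.6823]]
```

Request:
servo_tool:
  motion:
    - [[-0.1,-0.3,0],[0,0,0.05]]
    - [[-0.3,-0.6,0],[0,0,0.2]]
    - [[-0.5,-0.9,0],[0,0,0.32]]
    - [[-0.6,-1,0],[0,0,0.42]]
    - [[-0.6,-1,0],[0,0,0.42]]
    - [[-0.6,-1,0],[0,0,0.42]]
    - [[-0.6,-1,0],[0,0,0.42]]

```text
t: 14.45
position: [0.3761, 0.1392, 0.3381]
ee_rot: [-0.0, 1.0, 0.01, 0.0]
force: [-0.6, -0.4, -0.5]
finger_gap: 0.452
grasp_force: 0.0
```

```bash
python3 - <<'E'
from h import *
go((.37,.26,.31),-90)
E
```

```text
t 14.45 pos [0.3761 0.1392 0.3381] ydeg -88.84 tilt [ 3.e-04  4.e-04 -1.e+00] F [-0.6 -0.4 -0.5] gap 0.452
[[-0.0185, -0.6045, 0.1408], [-0.0002, -0.0002, 0.0129], [0.0003, -0.0004, -1.9871]]
```

Request:
servo_tool:
  motion:
    - [[-0.02,-0.3,0.1],[0,0,0]]
    - [[-0.02,-0.6,0.14],[0,0,0.012]]
    - [[-0.02,-0.6,0.14],[0,0,0.012]]
    - [[-0.02,-0.6,0.14],[0,0,0.012]]

```text
t: 14.95
position: [0.3692, 0.2588, 0.3096]
ee_rot: [0.0, 1.0, 0.001, -0.001]
force: [-0.4, -0.3, 0.0]
finger_gap: 0.45
grasp_force: 0.0
```

```bash
python3 - <<'E'
from h import *
c=cam("wrist","wA",(160,0,480,270),2.4)
print(c["pose"][:3,3])
E
```

```text
[0.44141655 0.26142883 0.28947728]
```

View pics/wA.png

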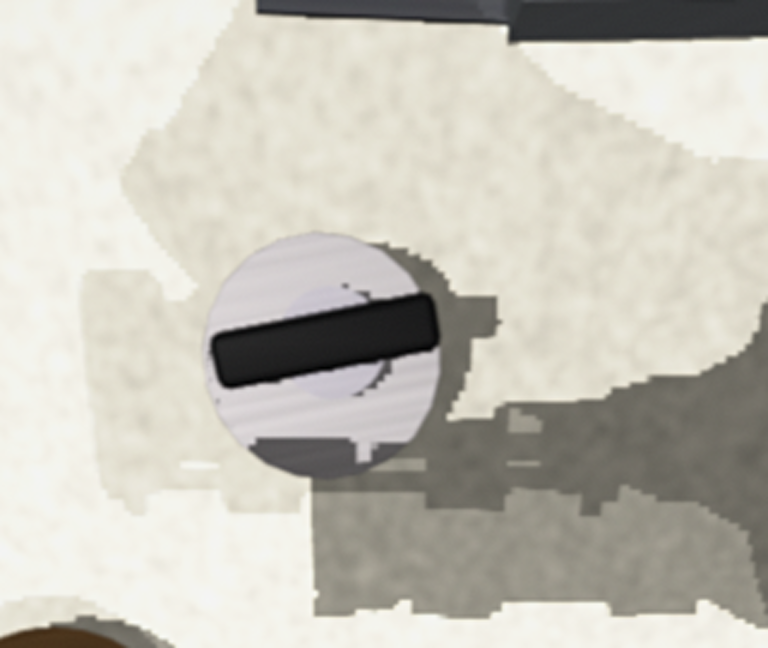

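```bash
python3 - <<'E'
from h import *
np.set_printoptions(precision=4,suppress=True)
c=cam("wrist")
P=lambda u,v,z:p2w(c,160+u/2.4,v/2.4,z)
g=P(327,341,.088);d=P(322,355,.046);print(g,d,d-g,np.degrees(np.arctan2(*(d-g)[[1,0]])))
print("hub",P(342,341,.058))
for a,b in [((212,337),(430,294)),((227,388),(440,345))]:
    x=P(*b,.088)-P(*a,.088);print(np.linalg.norm(x),np.degrees(np.arctan2(*x[[1,0]])))
print(np.linalg.norm(P(204,355,.046)-P(440,355,.046)))
E
```

```text
[0.4453 0.2742 0.088 ] [0.4422 0.2786 0.046 ] [-0.0031  0.0044 -0.042 ] 125.65391437166217
hub [0.4459 0.2721 0.058 ]
0.053068456412652565 -79.36073375452692
0.05274803160956336 -78.93789339263171
0.06883106272297716
```

```bash
python3 - <<'E'
from h import *
c=cam("wrist","wA2",(240,230,400,400),4)
s=robot.read_state();r=rot(s)
for z in (.14,.159,.178): print(z,w2p(c,s["position"]+r.apply([0,0,z])), [w2p(c,s["position"]+r.apply([sx*.0095,sy*.0207,z])).round(1).tolist() for sx in(1,-1) for sy in (1,-1)])
print(c["cx"],c["cy"],r.inv().apply(c["pose"][:3,3]-s["position"]), (r.inv().as_matrix()@c["pose"][:3,:3]).round(4))
E
```

```text
0.14 [326.11260057 335.39636897] [[378.7, 314.1], [273.8, 313.9], [376.4, 356.1], [275.5, 355.9]]
0.159 [325.38955774 313.12823245] [[371.6, 294.0], [279.5, 293.9], [369.8, 331.7], [280.7, 331.6]]
0.178 [324.82088513 295.61436063] [[366.0, 278.3], [283.9, 278.2], [364.6, 312.5], [284.9, 312.4]]
319.89440837306233 242.7115807078561 [ 0.07222499 -0.00254098  0.02020774] [[ 1.300e-03 -9.631e-01 -2.693e-01]
 [ 1.000e+00  1.400e-03 -1.000e-04]
 [ 5.000e-04 -2.693e-01  9.631e-01]]
```

View pics/wA2.png

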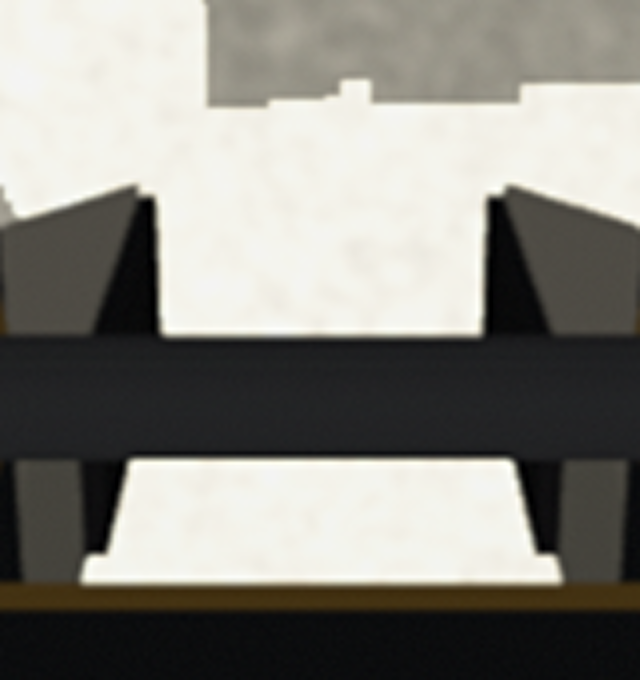

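```bash
python3 - <<'E'
s=open('h.py').read()
s=s.replace('''    c=imaging.read_camera(n)
''','''    c=imaging.read_camera(n)
    if n=="wrist":
        st=robot.read_state(); c["pose"]=c["pose"].copy(); c["pose"][:3,3]+=rot(st).apply([0,.0021,0])
''');open('h.py','w').write(s)
E
python3 - <<'E'
from h import *
print(robot.read_state()["q"].round(2))
go((.4453,.272,.31),11)
c=cam("wrist"); print(c["pose"][:3,3])
E
```

```text
[-0.33  0.32 -0.48  2.07  0.2   0.8  -2.51]
t 15.1 pos [0.3693 0.2578 0.3101] ydeg -90.06 tilt [ 0.e+00 -7.e-04 -1.e+00] F [0.1 0.2 0.4] gap 0.448
[[0.3798, -0.0713, 0.0004], [0.0003, 0.0004, -1.1229], [0.0004, -0.0003, 0.8771]]
[0.44153789 0.25810011 0.29004675]
```

Request:
servo_tool:
  motion:
    - [[0.1,0,0],[0,0,-0.1]]
    - [[0.2,-0.03,0],[0,0,-0.2]]
    - [[0.3,-0.06,0],[0,0,-0.3]]
    - [[0.38,-0.071,0],[0,0,-0.4]]
    - [[0.38,-0.071,0],[0,0,-0.5]]
    - [[0.38,-0.071,0],[0,0,-0.6]]
    - [[0.38,-0.071,0],[0,0,-0.7]]
    - [[0.38,-0.071,0],[0,0,-0.8]]
    - [[0.38,-0.071,0],[0,0,-0.9]]
    - [[0.38,-0.071,0],[0,0,-1]]

```text
t: 16.4
position: [0.4452, 0.2723, 0.3103]
ee_rot: [0.0, 0.705, 0.709, -0.0]
force: [-0.5, -0.7, -0.1]
finger_gap: 0.449
grasp_force: 0.0
```

Request:
servo_tool:
  motion:
    - [[0,0,0],[0,0,-0.08]]
    - [[0,0,0],[0,0,-0.123]]
    - [[0,0,0],[0,0,-0.123]]

```text
t: 16.77
position: [0.4451, 0.2725, 0.3101]
ee_rot: [0.0, 0.636, 0.772, -0.0]
force: [-0.1, 0.3, 1.0]
finger_gap: 0.451
grasp_force: 0.0
```

```bash
python3 - <<'E'
from h import *
go((.4453,.272,.246),11)
cam("wrist","wA3",(200,150,440,410),2.5)
E
```

```text
t 16.77 pos [0.4451 0.2725 0.3101] ydeg 11.02 tilt [ 1.e-04 -4.e-04 -1.e+00] F [-0.1  0.3  1. ] gap 0.451
[[-0.0023, 0.0004, 0.3207], [0.0, 0.0003, 0.0002], [-0.0005, 0.0001, -1.9998]]
```

View pics/wA3.png

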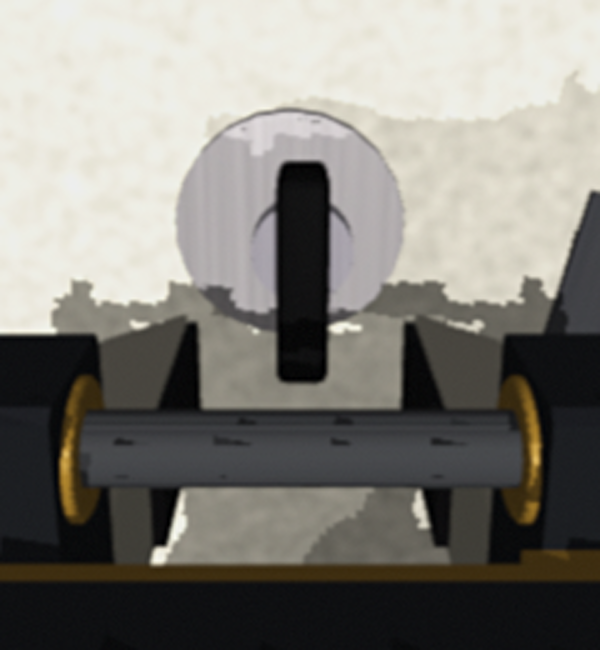

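```bash
python3 - <<'E'
from h import *
c=cam("wrist")
a=p2w(c,320.8,215,.088);b=p2w(c,320.8,302.8,.088);print(a,b,(a+b)/2,np.linalg.norm(a-b))
d=p2w(c,200+290/2.5,150+219/2.5,.046);print(d)
d=d-(a+b)/2; print(np.degrees(np.arctan2(d[1],d[0])),np.hypot(*d[:2]))
E
```

```text
[0.44121947 0.30862879 0.088     ] [0.4524991  0.25097721 0.088     ] [0.44685929 0.279803   0.088     ] 0.058744661772975854
[0.44264299 0.28310934 0.046     ]
141.89716415110595 0.0053580769099374126
```

```bash
python3 - <<'E'
from h import *
np.set_printoptions(precision=4,suppress=True)
c=imaging.read_camera("wrist");s=robot.read_state();r=rot(s)
print(r.inv().apply(c["pose"][:3,3]-s["position"]),(r.inv().as_matrix()@c["pose"][:3,:3]))
print(s["position"],c["pose"])
for z in (.178,): print(z,[w2p(c,s["position"]+r.apply([sx*.0095,sy*.0207,z])).round(1).tolist() for sx in(1,-1) for sy in (1,-1)])
print(r.inv().apply(p2w(c,320.8,302.8,.088)-s["position"]))
E
```

```text
[0.0745 0.0004 0.0201] [[ 0.0005 -0.9634 -0.2681]
 [ 1.      0.0005 -0.    ]
 [ 0.0002 -0.2681  0.9634]]
[0.4449 0.2731 0.3102] [[ 0.9815  0.1844  0.0515  0.4311]
 [ 0.1915 -0.9455 -0.2634  0.3463]
 [ 0.0002  0.2684 -0.9633  0.2901]
 [ 0.      0.      0.      1.    ]]
0.178 [[359.9, 282.9], [278.2, 282.8], [358.8, 316.8], [279.4, 316.7]]
[-0.0228  0.001   0.2222]
```

```bash
python3 - <<'E'
s=open('h.py').read()
s=s.replace('c["pose"][:3,3]+=rot(st).apply([0,.0021,0])','c["pose"][:3,3]=st["position"]+rot(st).apply([.0722,0,.0202])');open('h.py','w').write(s)
E
python3 - <<'E'
from h import *
go((.4449,.2742,.236),11)
E
```

```text
t 16.93 pos [0.4449 0.2731 0.3102] ydeg 11.01 tilt [ 4.e-04 -2.e-04 -1.e+00] F [ 0.2 -0.5  0.2] gap 0.452
[[0.0057, 0.0009, 0.3711], [0.0002, 0.0002, 0.0001], [-0.0003, 0.0003, -1.9999]]
```

Request:
servo_tool:
  motion:
    - [[0.006,0,0.15],[0,0,0]]
    - [[0.006,0,0.28],[0,0,0]]
    - [[0.006,0,0.37],[0,0,0]]
    - [[0.006,0,0.37],[0,0,0]]
    - [[0.006,0,0.37],[0,0,0]]

```text
t: 17.55
position: [0.4447, 0.2751, 0.2368]
ee_rot: [0.0, 0.635, 0.772, 0.0]
force: [0.8, 0.1, -0.2]
finger_gap: 0.45
grasp_force: 0.0
```

Request:
servo_tool:
  motion:
    - [[0,0,0],[0,0,0]]
    - [[0,0,0],[0,0,0]]
    - [[0,0,0],[0,0,0]]
    - [[0,0,0],[0,0,0]]
    - [[0,0,-0.1],[0,0,0]]
    - [[0,0,-0.3],[0,0,0]]
    - [[0,0,-0.4],[0,0,0.1]]
    - [[0,0,-0.4],[0,0,0.2]]
    - [[0,0,-0.4],[0,0,0.3]]
  fingers: 1
  force: 25

```text
t: 18.68
position: [0.4441, 0.2745, 0.3172]
ee_rot: [-0.0, 0.799, 0.601, 0.0]
force: [-0.2, -0.2, -4.6]
finger_gap: 0.153
grasp_force: 26.7
```

```bash
python3 - <<'E'
from h import *
go((.50,.1734,.318),-85)
E
```

```text
t 18.68 pos [0.4441 0.2745 0.3172] ydeg -16.14 tilt [-0.  0. -1.] F [-0.2 -0.2 -4.6] gap 0.153
[[-0.4079, 0.4091, -0.004], [-0.0, -0.0, 0.7651], [0.0, -0.0, -1.2349]]
```

Request:
servo_tool:
  motion:
    - [[-0.1,0.1,0],[0,0,0.1]]
    - [[-0.2,0.2,0],[0,0,0.2]]
    - [[-0.3,0.3,0],[0,0,0.3]]
    - [[-0.4,0.4,0],[0,0,0.4]]
    - [[-0.408,0.409,0],[0,0,0.5]]
    - [[-0.408,0.409,0],[0,0,0.6]]
    - [[-0.408,0.409,0],[0,0,0.7]]
    - [[-0.408,0.409,0],[0,0,0.765]]
    - [[-0.408,0.409,0],[0,0,0.765]]
    - [[-0.408,0.409,0],[0,0,0.765]]

```text
t: 19.92
position: [0.5006, 0.1739, 0.3164]
ee_rot: [-0.0, 0.999, 0.048, -0.0]
force: [-0.5, -0.1, -5.2]
finger_gap: 0.151
grasp_force: 25.3
```

```bash
python3 - <<'E'
from h import *
c=cam("wrist","wB1",(160,0,480,240),2.5)
print(robot.read_state()["q"].round(2))
go((.5948,.1734,.318),-112)
E
```

```text
[-0.09  0.42 -0.45  1.88  0.23  0.89 -2.14]
t 19.98 pos [0.5007 0.1739 0.3163] ydeg -84.58 tilt [-3.e-04  2.e-04 -1.e+00] F [ 0.   1.2 -5.1] gap 0.151
[[0.4682, 0.0468, -0.0085], [-0.0001, 0.0002, 0.3046], [-0.0003, -0.0001, -1.6954]]
```

View pics/wB1.png

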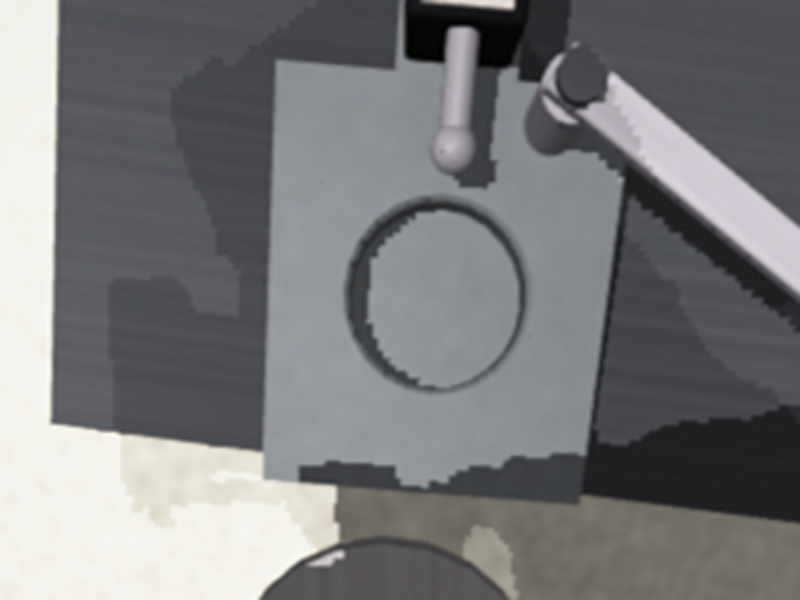

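```bash
python3 - <<'E'
from h import *
c=cam("wrist")
P=lambda u,v,z:p2w(c,160+u/2.5,v/2.5,z)
for z in (.030,.034): 
    h=P(435.5,293.5,z); w=[P(345,293,z),P(526,293,z),P(435,195,z),P(435,392,z)]
    tl,bl,br=P(276,60,z),P(264,480,z),P(580,503,z)
    print(z,h,np.linalg.norm(w[0]-w[1]),np.linalg.norm(w[2]-w[3]),np.linalg.norm(tl-bl),np.linalg.norm(bl-br),np.degrees(np.arctan2(*(tl-bl)[[1,0]])),np.degrees(np.arctan2(*(br-bl)[[1,0]]))+90)
go((.5948,.1734,.318),-112)
E
```

```text
0.03 [0.59631476 0.17236785 0.03      ] 0.054037753223862506 0.05535081298913042 0.11702531729973774 0.10067970050543064 1.3369320247949061 1.3198467378272625
0.034 [0.59595835 0.17249134 0.034     ] 0.05322516433007515 0.054518479051952465 0.11526555736420209 0.09916573662685065 1.3369320247949086 1.3198467378271772
t 20.02 pos [0.5007 0.1738 0.3162] ydeg -84.62 tilt [-3.e-04  1.e-04 -1.e+00] F [ 0.4 -0.3 -5.4] gap 0.152
[[0.468, 0.0461, -0.009], [-0.0, 0.0002, 0.3042], [-0.0003, -0.0001, -1.6958]]
```

```bash
python3 - <<'E'
from h import *
go((.596,.1725,.253))
E
```

```text
t 20.02 pos [0.5007 0.1738 0.3162] ydeg -84.62 tilt [-3.e-04  1.e-04 -1.e+00] F [ 0.4 -0.3 -5.4] gap 0.152
[[0.4737, 0.0512, 0.316]]
```

Request:
servo_tool:
  motion:
    - [[0.2,0.02,0],[0,0,0]]
    - [[0.4,0.045,0],[0,0,0]]
    - [[0.474,0.051,0],[0,0,0]]
    - [[0.474,0.051,0],[0,0,0]]
    - [[0.474,0.051,0.1],[0,0,0]]
    - [[0.474,0.051,0.2],[0,0,0]]
    - [[0.474,0.051,0.2],[0,0,0]]

```text
t: 20.9
position: [0.5944, 0.1724, 0.2747]
ee_rot: [0.001, 0.999, 0.047, -0.002]
force: [1.3, -0.9, -5.9]
finger_gap: 0.15
grasp_force: 25.1
```

Request:
servo_tool:
  motion:
    - [[0,0,0.03],[0,0,0]]
    - [[0,0,0.06],[0,0,0]]
    - [[0,0,0.09],[0,0,0]]
    - [[0,0,0.115],[0,0,0]]
    - [[0,0,0.115],[0,0,0]]
    - [[0,0,0.115],[0,0,0]]

```text
t: 21.65
position: [0.5965, 0.1724, 0.2535]
ee_rot: [-0.0, 0.999, 0.046, 0.0]
force: [0.1, -0.5, 2.1]
finger_gap: 0.152
grasp_force: 28.3
```

Request:
servo_tool:
  motion:
    - [[0,0,0.006],[0,0,0]]
    - [[0,0,0.006],[0,0,0]]
    - [[0,0,0.006],[0,0,0]]

```text
t: 22.02
position: [0.5964, 0.1725, 0.2535]
ee_rot: [0.0, 0.999, 0.046, 0.001]
force: [-3.3, -1.8, 13.7]
finger_gap: 0.15
grasp_force: 29.0
```

```bash
python3 - <<'E'
from h import *
c=cam("wrist","g1",(200,0,440,180),3.3)
s=robot.read_state();print(s["position"],s["force"])
B=lambda x,y,z:w2p(c,[.596+x*np.cos(.0233)-y*np.sin(.0233),.1725+x*np.sin(.0233)+y*np.cos(.0233),z+.002])
for n,p in [("hl",(.060,.0,.062)),("hr",(.1,0,.062)),("tip0",(.028,0,.054)),("tip13",(.041,0,.054))]: print(n,B(*p).round(1),((B(*p)-[200,0])*3.3).round(0))
E
```

```text
[0.5964124  0.17255634 0.2534473 ] [-3.43681665 -2.68818801 12.91409339]
hl [328.4 176.5] [424. 582.]
hr [335.   89.3] [446. 295.]
tip0 [323.6 234.8] [408. 775.]
tip13 [325.3 211.3] [414. 697.]
```

View pics/g1.png

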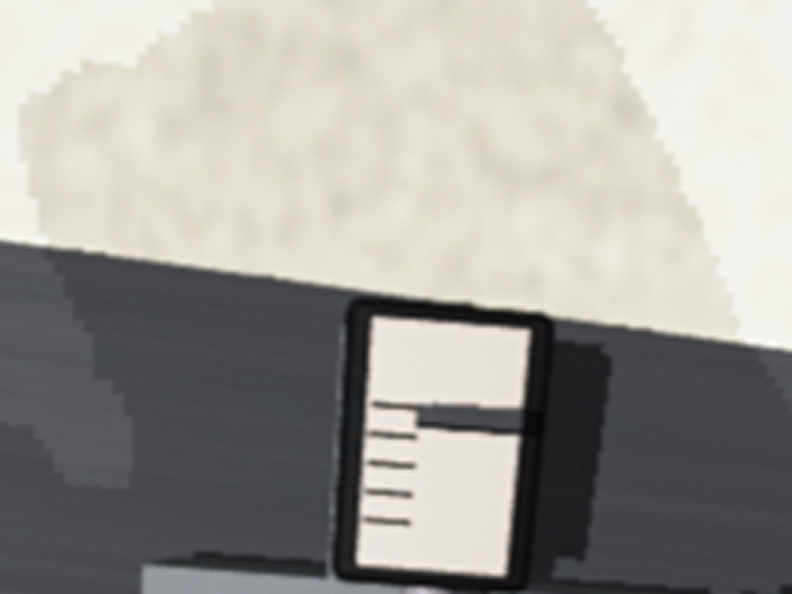

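```bash
cat >> h.py <<'E'
BAYS={1:(.596,.1725,1.33)}
def gauge(b,save=None):
    x0,y0,a=BAYS[b]; a=np.radians(a); c=cam("wrist"); s=robot.read_state()
    f=lambda x,y,z=.064:w2p(c,[x0+x*np.cos(a)-y*np.sin(a),y0+x*np.sin(a)+y*np.cos(a),z])
    pts=[(.055,.02),(.105,.02),(.105,-.02),(.055,-.02)]
    src=np.float32([f(*p) for p in pts]); dst=np.float32([[0,0],[500,0],[500,400],[0,400]])  # col=x 10px/mm, row=-y
    im=cv2.warpPerspective(c["image"],cv2.getPerspectiveTransform(src,dst),(500,400),flags=cv2.INTER_CUBIC)
    if save: cv2.imwrite("pics/"+save+".png",im[:,:,::-1])
    g=im.astype(float).mean(2)
    k=rot(s).as_matrix()[:,1]
    return im,g,round(float(np.degrees(np.arctan2(k[1],k[0]))),2)
E
python3 - <<'E'
from h import *
im,g,y=gauge(1,"gr1");print(y)
for r in (200,220,240,260,280): print(r,g[r,::10].astype(int).tolist())
E
```

```text
-84.72
200 [202, 204, 202, 204, 184, 26, 22, 130, 232, 226, 226, 226, 226, 226, 226, 226, 226, 226, 226, 226, 226, 226, 226, 226, 226, 226, 227, 191, 49, 80, 74, 200, 226, 226, 225, 225, 225, 225, 225, 224, 226, 227, 52, 21, 77, 224, 216, 214, 212, 211]
220 [156, 156, 156, 157, 134, 21, 23, 140, 230, 225, 225, 226, 226, 225, 226, 226, 226, 226, 226, 226, 225, 225, 225, 226, 225, 225, 230, 148, 59, 77, 74, 195, 227, 225, 225, 225, 225, 225, 224, 224, 224, 226, 52, 20, 62, 225, 216, 213, 213, 212]
240 [82, 83, 83, 84, 73, 16, 20, 145, 229, 224, 225, 225, 225, 225, 225, 225, 225, 225, 225, 225, 225, 225, 225, 226, 225, 225, 228, 165, 53, 78, 74, 177, 228, 225, 225, 225, 224, 224, 225, 225, 224, 223, 48, 17, 100, 220, 217, 218, 221, 222]
260 [61, 61, 61, 62, 58, 16, 19, 129, 229, 225, 225, 225, 225, 224, 224, 225, 225, 225, 224, 225, 224, 225, 225, 224, 224, 224, 227, 187, 47, 76, 72, 193, 226, 224, 224, 224, 224, 224, 224, 223, 224, 225, 47, 16, 166, 226, 220, 218, 218, 221]
280 [61, 62, 63, 63, 52, 16, 20, 145, 229, 224, 224, 223, 224, 224, 224, 224, 224, 224, 224, 224, 224, 224, 224, 224, 224, 224, 228, 148, 55, 74, 71, 198, 226, 224, 224, 224, 223, 223, 223, 223, 224, 218, 44, 12, 138, 225, 219, 215, 216, 220]
```

View pics/gr1.png

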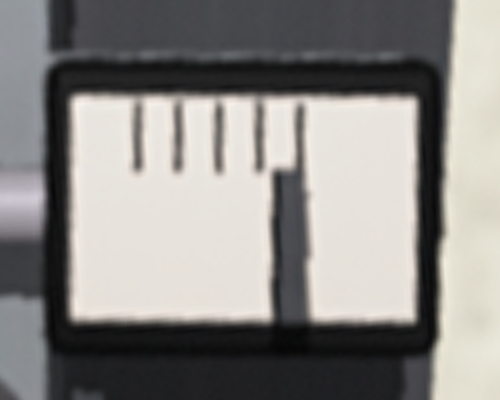

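```bash
cat >> h.py <<'E'
def tab(b):
    im,g,y=gauge(b); p=g[200:290].mean(0); i=np.where((p[:-1]<125)!=(p[1:]<125))[0]
    e=[float(k+(125-p[k])/(p[k+1]-p[k])) for k in i if 40<k<460]
    w=[(e[j],e[j+1]) for j in range(len(e)-1) if p[int((e[j]+e[j+1])/2)]<125]
    t=[q for q in w if 25<q[1]-q[0]<50]; s=robot.read_state()
    print("yaw",y,"edges",np.round(e,1),"tab mm",[round((q[0]+q[1])/20,2) for q in t],"F",s["force"].round(1),"z",s["position"].round(4),"t",round(s["t"],1))
E
python3 -c "
from h import *
tab(1)"
```

```text
yaw -84.71 edges [ 69.4 271.7 305.9 416.4 440.7] tab mm [28.88] F [-4.  -2.6 13.8] z [0.5964 0.1726 0.2535] t 22.2
```

Request:
servo_tool:
  motion:
    - [[0,0,-0.008],[0,0,0.08]]
    - [[0,0,-0.008],[0,0,0.167]]
    - [[0,0,-0.008],[0,0,0.167]]
    - [[0,0,-0.008],[0,0,0.167]]

```text
t: 22.68
position: [0.5965, 0.1721, 0.2535]
ee_rot: [0.0, 0.996, -0.084, 0.0]
force: [1.6, -2.2, -0.6]
finger_gap: 0.156
grasp_force: 28.0
```

```bash
python3 -c "
from h import *
tab(1)"
```

```text
yaw -99.62 edges [ 69.  283.  314.6 416.6 440.5] tab mm [29.88] F [ 2.1 -2.  -1.4] z [0.5965 0.1721 0.2535] t 22.7
```

Request:
servo_tool:
  motion:
    - [[0,0,0],[0,0,0.08]]
    - [[0,0,0],[0,0,0.167]]
    - [[0,0,0],[0,0,0.167]]
    - [[0,0,0],[0,0,0.167]]

```text
t: 23.22
position: [0.5965, 0.1721, 0.2535]
ee_rot: [0.0, 0.977, -0.213, 0.0]
force: [3.1, -3.3, -1.7]
finger_gap: 0.152
grasp_force: 27.6
```

```bash
python3 -c "
from h import *
tab(1);print(robot.read_state()['q'].round(2))"
```

```text
yaw -114.62 edges [ 69.1 290.9 328.2 416.7 437.8] tab mm [30.96] F [ 4.4 -3.4 -1.4] z [0.5965 0.1721 0.2535] t 23.3
[-0.19  0.6  -0.26  1.73  0.19  0.84 -2.54]
```

Request:
servo_tool:
  motion:
    - [[0,0,0],[0,0,0.08]]
    - [[0,0,0],[0,0,0.167]]
    - [[0,0,0],[0,0,0.167]]
    - [[0,0,0],[0,0,0.167]]

```text
t: 23.78
position: [0.5962, 0.1719, 0.2535]
ee_rot: [0.0, 0.941, -0.34, 0.0]
force: [2.2, -4.2, 0.5]
finger_gap: 0.152
grasp_force: 26.7
```

```bash
python3 -c "
from h import *
tab(1);print(robot.read_state()['q'].round(2))"
```

```text
yaw -129.7 edges [113.  292.2 338.4 418.  437.4] tab mm [31.53] F [ 2.2 -4.8 -1. ] z [0.5962 0.1719 0.2535] t 23.8
[-0.26  0.59 -0.16  1.73  0.12  0.83 -2.73]
```

Request:
servo_tool:
  motion:
    - [[0,0,0],[0,0,0]]
    - [[0,0,0],[0,0,0]]
    - [[0,0,0],[0,0,0]]
    - [[0,0,-0.2],[0,0,0]]
    - [[0,0,-0.4],[0,0,-0.1]]
    - [[0,0,-0.5],[0,0,-0.2]]
    - [[0,0,-0.5],[0,0,-0.3]]
    - [[0,0,-0.5],[0,0,-0.4]]
    - [[0,0,-0.5],[0,0,-0.455]]
    - [[0,0,-0.5],[0,0,-0.455]]
  fingers: 0.1

```text
t: 25.08
position: [0.5961, 0.1725, 0.3534]
ee_rot: [-0.0, 1.0, 0.01, -0.0]
force: [-0.2, 0.2, -0.3]
finger_gap: 0.452
grasp_force: 0.0
```

```bash
python3 -c "
from h import *
go((.555,.1725,.35),-88.67)"
```

```text
t 25.07 pos [0.5961 0.1725 0.3534] ydeg -88.86 tilt [-4.e-04  3.e-04 -1.e+00] F [-0.2  0.2 -0.3] gap 0.452
[[-0.2054, -0.004, 0.0173], [-0.0002, 0.0002, -0.0021], [0.0004, 0.0003, 1.9979]]
```

Request:
servo_tool:
  motion:
    - [[-0.1,0,0],[0,0,0]]
    - [[-0.205,0,0],[0,0,0]]
    - [[-0.205,0,0],[0,0,0]]
    - [[-0.205,0,0],[0,0,0]]

```text
t: 25.58
position: [0.5558, 0.1716, 0.3537]
ee_rot: [-0.0, 1.0, 0.009, 0.0]
force: [-0.0, 0.0, 0.6]
finger_gap: 0.449
grasp_force: 0.0
```

```bash
cat >> h.py <<'E'
def rect(b,z,save=None,c=None):
    """bay-frame orthoview at height z: 4px/mm, col=(60mm - (-y))... x up: row=(105-x)*4, col=(60-y)*4"""
    x0,y0,a=BAYS[b]; a=np.radians(a); c=c or cam("wrist")
    f=lambda x,y:w2p(c,[x0+x*np.cos(a)-y*np.sin(a),y0+x*np.sin(a)+y*np.cos(a),z])
    src=np.float32([f(.105,.06),f(.105,-.06),f(-.045,-.06),f(-.045,.06)]); dst=np.float32([[0,0],[480,0],[480,600],[0,600]])
    im=cv2.warpPerspective(c["image"],cv2.getPerspectiveTransform(src,dst),(480,600),flags=cv2.INTER_CUBIC)
    if save: cv2.imwrite("pics/"+save+".png",im[:,:,::-1])
    return im
E
python3 - <<'E'
from h import *
tab(1)
c=cam("wrist")
rect(1,.062,"r1",c)
E
```

```text
yaw -88.92 edges [ 71.8 295.5 340.4 420.5 440. ] tab mm [31.79] F [-0.2 -0.7 -0.7] z [0.5559 0.1715 0.3536] t 25.6
```

View pics/r1.png

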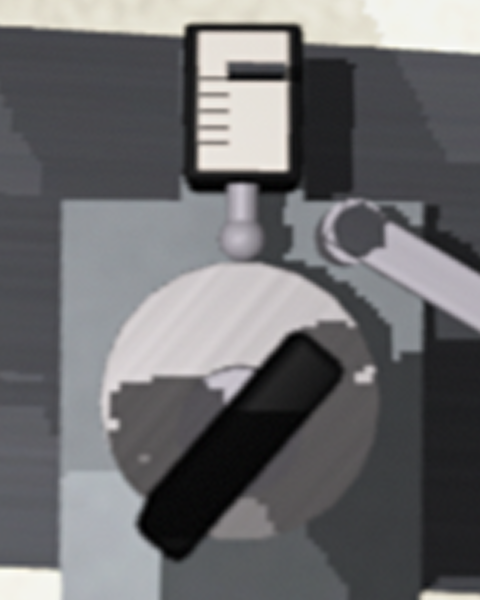

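```bash
python3 -c "
from h import *
go((.5945,.0586,.3537),-30)"
```

```text
t 25.68 pos [0.5559 0.1715 0.3535] ydeg -88.91 tilt [ 5.e-04  1.e-04 -1.e+00] F [ 0.6 -0.4 -1.2] gap 0.449
[[0.1821, 0.5681, -0.0008], [0.0001, -0.0003, -0.6545], [-0.0004, -0.0001, 1.3455]]
```

Request:
servo_tool:
  motion:
    - [[0.05,0.2,0],[0,0,-0.1]]
    - [[0.12,0.4,0],[0,0,-0.2]]
    - [[0.182,0.568,0],[0,0,-0.3]]
    - [[0.182,0.568,0],[0,0,-0.4]]
    - [[0.182,0.568,0],[0,0,-0.5]]
    - [[0.182,0.568,0.15],[0,0,-0.6]]
    - [[0.182,0.568,0.3],[0,0,-0.654]]
    - [[0.182,0.568,0.4],[0,0,-0.654]]
    - [[0.182,0.568,0.475],[0,0,-0.654]]
    - [[0.182,0.568,0.475],[0,0,-0.654]]

```text
t: 26.92
position: [0.5939, 0.0585, 0.2575]
ee_rot: [-0.0, 0.866, 0.5, -0.001]
force: [-0.4, 0.2, -0.3]
finger_gap: 0.45
grasp_force: 0.0
```

Request:
servo_tool:
  motion:
    - [[0,0,0],[0,0,0]]
    - [[0,0,0],[0,0,0]]
    - [[0,0,0],[0,0,0]]
    - [[0,0,0],[0,0,0]]
  fingers: 1
  force: 8

```text
t: 27.42
position: [0.5941, 0.0588, 0.259]
ee_rot: [0.0, 0.866, 0.5, 0.0]
force: [-0.2, -0.4, 3.0]
finger_gap: 0.15
grasp_force: 8.0
```

```bash
python3 -c "
from h import *
print(robot.read_state()['position'])
arc((.6446,.1456),-60,8)"
```

```text
[0.59407503 0.05875792 0.25903505]
R 0.1004704875845033
[[0.005, -0.066, -0.0], [0, 0, 0.083]]
[[0.018, -0.13, -0.0], [0, 0, 0.167]]
[[0.039, -0.192, -0.0], [0, 0, 0.25]]
[[0.068, -0.251, -0.0], [0, 0, 0.333]]
[[0.105, -0.305, -0.0], [0, 0, 0.417]]
[[0.148, -0.355, -0.0], [0, 0, 0.5]]
[[0.198, -0.398, -0.0], [0, 0, 0.583]]
[[0.253, -0.434, -0.0], [0, 0, 0.667]]
```

Request:
servo_tool:
  motion:
    - [[0.005,-0.066,0],[0,0,0.083]]
    - [[0.018,-0.13,0],[0,0,0.167]]
    - [[0.039,-0.192,0],[0,0,0.25]]
    - [[0.068,-0.251,0],[0,0,0.333]]
    - [[0.105,-0.305,0],[0,0,0.417]]
    - [[0.148,-0.355,0],[0,0,0.5]]
    - [[0.198,-0.398,0],[0,0,0.583]]
    - [[0.253,-0.434,0],[0,0,0.667]]
    - [[0.253,-0.434,0],[0,0,0.667]]
    - [[0.253,-0.434,0],[0,0,0.667]]

```text
t: 28.68
position: [0.5445, 0.144, 0.2589]
ee_rot: [0.002, 1.0, -0.001, 0.0]
force: [0.8, -8.4, 5.7]
finger_gap: 0.149
grasp_force: 8.0
```

```bash
python3 -c "
from h import *
s=robot.read_state();p=s['position'];d=p[:2]-[.6446,.1456];print(p,s['force'],np.hypot(*d),np.degrees(np.arctan2(-d[1],-d[0]))-1.33)"
```

```text
[0.54446637 0.1439519  0.25891634] [ 0.82632683 -8.42709828  5.72559581] 0.10014718902380315 -0.38705247366000817
```

Request:
servo_tool:
  motion:
    - [[0,0,0],[0,0,0]]
    - [[0,0,0],[0,0,0]]
    - [[0,0,-0.2],[0,0,0]]
    - [[0,0,-0.4],[0,0,0]]
    - [[-0.2,0.1,-0.4],[0,0,0]]
    - [[-0.4,0.3,-0.4],[0,0,0]]
    - [[-0.6,0.5,-0.4],[0,0,0]]
    - [[-0.8,0.7,-0.4],[0,0,0]]
    - [[-0.92,0.72,-0.4],[0,0,0]]
    - [[-0.92,0.72,-0.4],[0,0,0]]
  fingers: 0.1

```text
t: 29.92
position: [0.3585, 0.0017, 0.3386]
ee_rot: [0.0, 1.0, -0.001, -0.0]
force: [0.6, 0.0, -0.5]
finger_gap: 0.449
grasp_force: 0.0
```

```bash
cat >> h.py <<'E'
def disc(im):
    g=cv2.GaussianBlur(cv2.cvtColor(im,cv2.COLOR_RGB2GRAY),(5,5),1.5)
    return cv2.HoughCircles(g,cv2.HOUGH_GRADIENT_ALT,1.5,20,param1=80,param2=.3,minRadius=130,maxRadius=148)
def bar(c,z=.088):
    """dark blob: bar ends -> centre and direction"""
    g=c["image"].max(2); m=(g<60).astype(np.uint8); m[275:]=0; n,l,st,ce=cv2.connectedComponentsWithStats(m)
    for i in range(1,n):
        if 600<st[i,4]<6000:
            r=cv2.minAreaRect(np.argwhere(l==i)[:,::-1].astype(np.float32)); b=cv2.boxPoints(r); w=np.array([p2w(c,*q,z) for q in b])
            e=[(np.linalg.norm(w[1]-w[0]),w[1]-w[0]),(np.linalg.norm(w[2]-w[1]),w[2]-w[1])]; e.sort(key=lambda q:q[0])
            print("blob",st[i],"centre",w.mean(0).round(4),"size",e[0][0].round(4),e[1][0].round(4),"dir",np.degrees(np.arctan2(e[1][1][1],e[1][1][0])).round(1))
E
python3 - <<'E'
from h import *
s=robot.read_state();print(s["position"],rot(s).as_matrix()[:,1])
BAYS['B']=(.433,0,0)
c=cam("wrist");bar(c);print(disc(rect('B',.046,"rB",c)))
E
```

```text
[0.35851073 0.00168142 0.33859879] [-1.05603501e-03 -9.99999305e-01  5.23797508e-04]
blob [  27    0  163   15 1986] centre [0.514  0.1289 0.088 ] size 0.0073 0.0964 dir -90.0
blob [ 546    0   94   25 1223] centre [ 0.5114 -0.1616  0.088 ] size 0.0107 0.0561 dir -92.9
blob [ 280  129   81   44 1601] centre [0.4308 0.002  0.088 ] size 0.0131 0.0543 dir -70.0
blob [384 187  39  33 861] centre [ 0.3962 -0.0553  0.088 ] size 0.0167 0.0257 dir -111.2
[[[229.5     405.      139.23262]]]
```

```bash
python3 -c "
from h import *
go((.4308,.002,.3386),20)"
```

```text
t 29.98 pos [0.3599 0.0022 0.3388] ydeg -90.01 tilt [ 0.0012 -0.     -1.    ] F [ 1.1 -0.7 -0.3] gap 0.451
[[0.3543, 0.0009, 0.0017], [0.0008, -0.0005, -1.2224], [-0.0004, -0.0007, 0.7776]]
```

Request:
servo_tool:
  motion:
    - [[0.1,0,0],[0,0,-0.1]]
    - [[0.2,0,0],[0,0,-0.2]]
    - [[0.3,0,0],[0,0,-0.3]]
    - [[0.361,-0.001,0],[0,0,-0.4]]
    - [[0.361,-0.001,0],[0,0,-0.5]]
    - [[0.361,-0.001,0],[0,0,-0.6]]
    - [[0.361,-0.001,0],[0,0,-0.7]]
    - [[0.361,-0.001,0],[0,0,-0.8]]
    - [[0.361,-0.001,0],[0,0,-0.9]]
    - [[0.361,-0.001,0],[0,0,-1]]

```text
t: 31.22
position: [0.4335, 0.0031, 0.3385]
ee_rot: [-0.0, 0.705, 0.709, 0.001]
force: [-0.3, 1.1, -0.6]
finger_gap: 0.451
grasp_force: 0.0
```

```bash
python3 -c "
from h import *
go((.4308,.002,.2365),20)"
```

```text
t 31.23 pos [0.4335 0.0031 0.3385] ydeg 0.35 tilt [ 9.0e-04  1.2e-03 -1.0e+00] F [-0.3  1.1 -0.6] gap 0.451
[[-0.006, -0.014, 0.51], [0.0007, -0.0006, -0.2183], [-0.0009, -0.001, 1.7817]]
```

Request:
servo_tool:
  motion:
    - [[-0.006,-0.012,0],[0,0,-0.1]]
    - [[-0.006,-0.012,0.1],[0,0,-0.218]]
    - [[-0.006,-0.012,0.2],[0,0,-0.218]]
    - [[-0.006,-0.012,0.35],[0,0,-0.218]]
    - [[-0.006,-0.012,0.45],[0,0,-0.218]]
    - [[-0.006,-0.012,0.51],[0,0,-0.218]]
    - [[-0.006,-0.012,0.51],[0,0,-0.218]]
    - [[-0.006,-0.012,0.51],[0,0,-0.218]]

```text
t: 32.22
position: [0.4303, 0.0013, 0.237]
ee_rot: [0.0, 0.576, 0.817, 0.0]
force: [0.5, -0.6, 0.4]
finger_gap: 0.451
grasp_force: 0.0
```

Request:
servo_tool:
  motion:
    - [[0,0,0],[0,0,0]]
    - [[0,0,0],[0,0,0]]
    - [[0,0,0],[0,0,0]]
    - [[0,0,0],[0,0,0]]
    - [[0,0,-0.1],[0,0,0]]
    - [[0,0,-0.25],[0,0,0]]
    - [[0,0,-0.4],[0,0,0]]
    - [[0,0,-0.4],[0,0,0.08]]
    - [[0,0,-0.4],[0,0,0.08]]
  fingers: 1
  force: 25

```text
t: 33.35
position: [0.4293, 0.0008, 0.3163]
ee_rot: [-0.0, 0.626, 0.779, -0.0]
force: [-0.5, 0.2, -5.9]
finger_gap: 0.153
grasp_force: 25.0
```

```bash
python3 -c "
from h import *
go((.5,-.0347,.318),-70)"
```

```text
t 33.35 pos [0.4293 0.0008 0.3163] ydeg 12.42 tilt [-8.e-04 -4.e-04 -1.e+00] F [-0.5  0.2 -5.9] gap 0.153
[[-0.2496, 0.3071, -0.0087], [-0.0003, 0.0005, 0.9158], [-0.0005, -0.0003, -1.0842]]
```

```bash
python3 -c "
from h import *
go((.605,-.0345,.254))"
```

```text
t 33.35 pos [0.4293 0.0008 0.3163] ydeg 12.42 tilt [-8.e-04 -4.e-04 -1.e+00] F [-0.5  0.2 -5.9] gap 0.153
[[-0.3615, 0.8203, 0.3109]]
```

Request:
servo_tool:
  motion:
    - [[-0.1,0.2,0],[0,0,0]]
    - [[-0.2,0.45,0],[0,0,0]]
    - [[-0.3,0.7,0],[0,0,0]]
    - [[-0.361,0.82,0],[0,0,0]]
    - [[-0.361,0.82,0],[0,0,0]]
    - [[-0.361,0.82,0],[0,0,0]]
    - [[-0.361,0.82,0.1],[0,0,0]]
    - [[-0.361,0.82,0.18],[0,0,0]]
    - [[-0.361,0.82,0.18],[0,0,0]]

```text
t: 34.48
position: [0.6043, -0.0343, 0.2791]
ee_rot: [-0.001, 0.626, 0.78, -0.001]
force: [0.7, -0.2, -6.2]
finger_gap: 0.153
grasp_force: 25.0
```

Request:
servo_tool:
  motion:
    - [[0,0,0.03],[0,0,0]]
    - [[0,0,0.06],[0,0,0]]
    - [[0,0,0.09],[0,0,0]]
    - [[0,0,0.12],[0,0,0]]
    - [[0,0,0.135],[0,0,0]]
    - [[0,0,0.135],[0,0,0]]

```text
t: 35.22
position: [0.605, -0.0352, 0.2539]
ee_rot: [0.0, 0.627, 0.779, -0.001]
force: [-5.8, -4.2, 4.5]
finger_gap: 0.154
grasp_force: 25.0
```

Request:
servo_tool:
  motion:
    - [[0,0,0.008],[0,0,0]]
    - [[0,0,0.008],[0,0,0]]
    - [[0,0,0.008],[0,0,0]]

```text
t: 35.6
position: [0.605, -0.0351, 0.2538]
ee_rot: [0.001, 0.627, 0.779, -0.001]
force: [-10.9, -4.4, 19.6]
finger_gap: 0.15
grasp_force: 25.0
```

Request:
servo_tool:
  motion:
    - [[0,0,0],[0,0,0]]
    - [[0,0,0],[0,0,0]]
    - [[0,0,0],[0,0,0]]
    - [[0,0,-0.2],[0,0,0]]
    - [[0,0,-0.4],[0,0,0.1]]
    - [[0,0,-0.5],[0,0,0.2]]
    - [[0,0,-0.5],[0,0,0.3]]
    - [[0,0,-0.5],[0,0,0.4]]
    - [[0,0,-0.5],[0,0,0.5]]
    - [[0,0,-0.5],[0,0,0.6]]
  fingers: 0.1

```text
t: 36.85
position: [0.6056, -0.0337, 0.3519]
ee_rot: [-0.0, 0.913, 0.408, 0.0]
force: [0.7, -0.1, -0.3]
finger_gap: 0.452
grasp_force: 0.0
```

```bash
python3 -c "
from h import *
go((.563,-.034,.3536),-91.5)"
```

```text
t 36.85 pos [ 0.6056 -0.0337  0.3519] ydeg -41.86 tilt [ 5.e-04  6.e-04 -1.e+00] F [ 0.7 -0.1 -0.3] gap 0.452
[[-0.1432, -0.1575, -0.0084], [-0.0003, -0.0005, 0.5516], [0.0005, -0.0003, -1.4484]]
```

Home (solid stop). Move to the hover view and measure disc versus bay.

Request:
servo_tool:
  motion:
    - [[-0.143,-0.157,0],[0,0,0.1]]
    - [[-0.143,-0.157,0],[0,0,0.2]]
    - [[-0.143,-0.157,0],[0,0,0.3]]
    - [[-0.143,-0.157,0],[0,0,0.4]]
    - [[-0.143,-0.157,0],[0,0,0.5]]
    - [[-0.143,-0.157,0],[0,0,0.552]]
    - [[-0.143,-0.157,0],[0,0,0.552]]
    - [[-0.143,-0.157,0],[0,0,0.552]]

```text
t: 37.85
position: [0.563, -0.0345, 0.3519]
ee_rot: [-0.0, 1.0, -0.01, 0.0]
force: [-1.0, -0.1, -1.1]
finger_gap: 0.449
grasp_force: 0.0
```

```bash
python3 - <<'E'
from h import *
BAYS[2]=(.6045,-.0355,-1.5)
c=cam("wrist")
im=rect(2,.062,"r2",c); print(disc(im)); bar(c,.104)
cv2.imwrite("pics/r2b.png",np.hstack([im[:,:,::-1],cv2.resize(cv2.imread("pics/rB.png"),(320,400))[0:0+400].repeat(1,0) if 0 else np.zeros((600,1,3),np.uint8)]))
try: tab(2)
except Exception as e: print(e)
E
```

```text
[[[237.      393.      139.35118]]]
blob [ 303   51   57   66 1313] centre [ 0.6743 -0.0435  0.104 ] size 0.0342 0.0368 dir -4.8
blob [ 543   69   75   64 2020] centre [ 0.6615 -0.2004  0.104 ] size 0.0399 0.0423 dir -97.2
blob [  10   71   79   59 2146] centre [0.668  0.1346 0.104 ] size 0.0346 0.0482 dir -91.1
blob [  83   78   48   53 1959] centre [0.6655 0.0986 0.104 ] size 0.0248 0.0332 dir -179.7
blob [ 134  131   47  127 2981] centre [0.6074 0.0743 0.104 ] size 0.0186 0.0851 dir -178.0
blob [ 280  176   81   38 1878] centre [ 0.6055 -0.0351  0.104 ] size 0.0162 0.0545 dir -79.1
blob [   0  178   74   71 3124] centre [0.5955 0.1624 0.104 ] size 0.0259 0.068 dir -42.0
yaw -91.2 edges [ 74.3 299.7 346.  421.4 440.3] tab mm [32.29] F [-0.2  0.3  0.2] z [ 0.563  -0.0347  0.3519] t 38.0
```

View pics/r2.png

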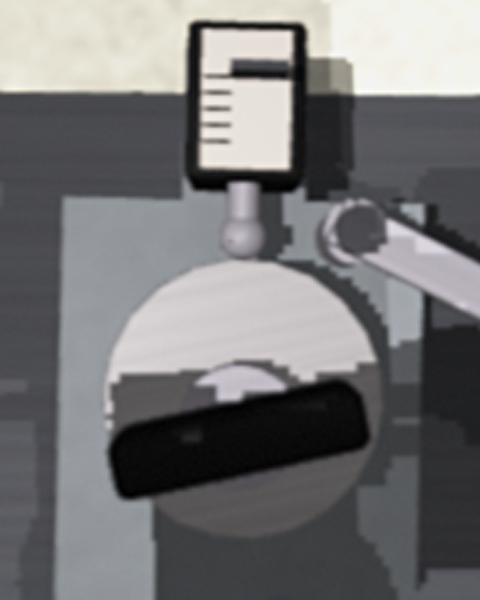

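```bash
cat >> h.py <<'E'
from scipy.optimize import minimize
def fitdisc(im,c0=(240,399)):
    g=cv2.GaussianBlur(im.astype(np.float32).mean(2),(0,0),1.5); th=np.radians(np.arange(0,360,1.5))
    def smp(cx,cy,r): return cv2.remap(g,(cx+r*np.cos(th)).astype(np.float32)[None],(cy+r*np.sin(th)).astype(np.float32)[None],cv2.INTER_LINEAR)[0]
    f=lambda p:-np.minimum(abs(smp(p[0],p[1],p[2]+2)-smp(p[0],p[1],p[2]-2)),25).mean()
    best=min(((f((x,y,r)),x,y,r) for x in np.arange(c0[0]-12,c0[0]+13,1.) for y in np.arange(c0[1]-14,c0[1]+15,1.) for r in (137.,138.5,140,141.5)),key=lambda q:q[0])
    m=minimize(f,best[1:],method="Nelder-Mead"); return m.x.round(2),round(-m.fun,2)
E
python3 - <<'E'
from h import *
for n in ("r1","r2"): 
    im=cv2.imread(f"pics/{n}.png"); print(n,fitdisc(im),disc(im[:,:,::-1].copy()))
    g=im.astype(float).mean(2)
    for r in (215,230,340,440): 
        d=np.diff(cv2.GaussianBlur(g,(0,0),1.5)[r]); print(r,[int(i) for i in np.argsort(-abs(d))[:0]],"L",int(40+np.argmax(abs(d[40:80]))),"R",int(410+np.argmax(abs(d[410:440]))))
im=cv2.imread("pics/rB.png");print(fitdisc(im,(229,405)))
E
```

```text
r1 (array([239.68, 400.73, 138.3 ]), np.float64(19.1)) [[[235.5     403.5     138.55212]]]
215 [] L 61 R 422
230 [] L 61 R 410
340 [] L 60 R 422
440 [] L 59 R 421
r2 (array([242.61, 398.14, 139.03]), np.float64(17.97)) [[[237.      393.      139.35118]]]
215 [] L 61 R 424
230 [] L 61 R 413
340 [] L 59 R 420
440 [] L 57 R 419
(array([232.  , 404.16, 140.16]), np.float64(17.16))
```

Request:
servo_tool:
  motion:
    - [[0.1,0,0],[0,0,-0.1]]
    - [[0.207,0,0],[0,0,-0.2]]
    - [[0.207,0,0],[0,0,-0.3]]
    - [[0.207,0,0],[0,0,-0.4]]
    - [[0.207,0,0],[0,0,-0.5]]
    - [[0.207,0,0],[0,0,-0.6]]
    - [[0.207,0,0],[0,0,-0.7]]
    - [[0.207,0,0],[0,0,-0.8]]
    - [[0.207,0,0],[0,0,-0.9]]
    - [[0.207,0,0],[0,0,-1]]

```text
t: 39.2
position: [0.6044, -0.0359, 0.3519]
ee_rot: [-0.0, 0.713, 0.701, 0.0]
force: [0.1, 0.2, -0.9]
finger_gap: 0.451
grasp_force: 0.0
```

```bash
python3 -c "
from h import *
go((.6044,-.0353,.2545),12.4)"
```

```text
t 39.2 pos [ 0.6044 -0.0359  0.3519] ydeg -0.94 tilt [-0.e+00  1.e-04 -1.e+00] F [ 0.1  0.2 -0.9] gap 0.451
[[0.0031, 0.0002, 0.4869], [-0.0, -0.0, -0.1483], [-0.0001, 0.0, 1.8517]]
```

Request:
servo_tool:
  motion:
    - [[0.003,0,0.1],[0,0,-0.08]]
    - [[0.003,0,0.25],[0,0,-0.148]]
    - [[0.003,0,0.4],[0,0,-0.148]]
    - [[0.003,0,0.485],[0,0,-0.148]]
    - [[0.003,0,0.485],[0,0,-0.148]]
    - [[0.003,0,0.485],[0,0,-0.148]]

```text
t: 39.95
position: [0.6049, -0.035, 0.256]
ee_rot: [0.001, 0.629, 0.777, 0.0]
force: [-0.3, -0.2, -0.4]
finger_gap: 0.451
grasp_force: 0.0
```

Request:
servo_tool:
  motion:
    - [[0,0,0],[0,0,0]]
    - [[0,0,0],[0,0,0]]
    - [[0,0,0],[0,0,0]]
    - [[0,0,0],[0,0,0]]
    - [[0,0,0],[0,0,-0.05]]
    - [[0,0,0],[0,0,-0.09]]
    - [[0,0,0],[0,0,-0.09]]
    - [[0,0,0],[0,0,-0.09]]
  fingers: 1

```text
t: 40.95
position: [0.6044, -0.0352, 0.2552]
ee_rot: [0.0, 0.573, 0.819, -0.0]
force: [-1.3, -0.1, 4.9]
finger_gap: 0.152
grasp_force: 24.9
```

Request:
servo_tool:
  motion:
    - [[0,0,0],[0,0,0]]
    - [[0,0,0],[0,0,0]]
    - [[0,0,0],[0,0,0]]
    - [[0,0,-0.2],[0,0,0]]
    - [[0,0,-0.4],[0,0,0.1]]
    - [[0,0,-0.485],[0,0,0.2]]
    - [[0,0,-0.485],[0,0,0.3]]
    - [[0,0,-0.485],[0,0,0.4]]
    - [[0,0,-0.485],[0,0,0.5]]
    - [[0,0,-0.485],[0,0,0.6]]
  fingers: 0.1

```text
t: 42.2
position: [0.6043, -0.0351, 0.3518]
ee_rot: [-0.0, 0.884, 0.468, -0.0]
force: [0.6, -0.1, 0.6]
finger_gap: 0.448
grasp_force: 0.0
```

```bash
python3 -c "
from h import *
go((.563,-.0345,.3519),-91.2)"
```

```text
t 42.2 pos [ 0.6043 -0.0351  0.3518] ydeg -34.16 tilt [-1.e-04  1.e-04 -1.e+00] F [ 0.6 -0.1  0.6] gap 0.448
[[-0.1136, -0.1725, -0.0003], [-0.0001, 0.0, 0.6337], [-0.0, -0.0001, -1.3663]]
```

Request:
servo_tool:
  motion:
    - [[-0.114,-0.172,0],[0,0,0.1]]
    - [[-0.114,-0.172,0],[0,0,0.2]]
    - [[-0.114,-0.172,0],[0,0,0.3]]
    - [[-0.114,-0.172,0],[0,0,0.4]]
    - [[-0.114,-0.172,0],[0,0,0.5]]
    - [[-0.114,-0.172,0],[0,0,0.6]]
    - [[-0.114,-0.172,0],[0,0,0.634]]
    - [[-0.114,-0.172,0],[0,0,0.634]]
    - [[-0.114,-0.172,0],[0,0,0.634]]

```text
t: 43.32
position: [0.5631, -0.0349, 0.3519]
ee_rot: [0.0, 1.0, -0.007, -0.0]
force: [-0.4, 0.9, -0.6]
finger_gap: 0.445
grasp_force: 0.0
```

```bash
cat >> h.py <<'E'
BAYS[2]=(.6045,-.0351,-2.6)
def look(b,n):
    im=rect(b,.062,n); f=fitdisc(im); g=cv2.GaussianBlur(im.astype(np.float32).mean(2),(0,0),1.5); d=abs(np.diff(g,axis=1))
    L={r:40+int(np.argmax(d[r,40:80])) for r in (210,220,340,400,440)}; Rr={r:405+int(np.argmax(d[r,405:440])) for r in (210,220,340,400,440)}
    print(f,L,Rr); tab(b); s=robot.read_state(); print(s["position"].round(4))
E
python3 -c "
from h import *
look(2,'r2c');go((.5395,-.2,.3519),-35)"
```

```text
(array([239.59, 397.59, 138.67]), np.float64(18.12)) {210: 59, 220: 59, 340: 59, 400: 59, 440: 58} {210: 421, 220: 421, 340: 420, 400: 420, 440: 422}
yaw -90.87 edges [ 75.5 302.6 348.4 422.6 441.7] tab mm [32.55] F [-0.2  0.4 -0.7] z [ 0.5631 -0.0349  0.3519] t 43.4
[ 0.5631 -0.0349  0.3519]
t 43.42 pos [ 0.5631 -0.0349  0.3519] ydeg -90.87 tilt [-0.  0. -1.] F [-0.2  0.4 -0.7] gap 0.451
[[-0.1053, 0.827, -0.0], [-0.0, 0.0, -0.6208], [0.0, 0.0, 1.3792]]
```

```bash
python3 -c "
from h import *
go((.6032,-.1542,.2575),-29)"
```

```text
t 43.42 pos [ 0.5631 -0.0349  0.3519] ydeg -90.87 tilt [-0.  0. -1.] F [-0.2  0.4 -0.7] gap 0.451
[[0.2097, 0.5932, 0.4719], [-0.0, 0.0, -0.6875], [0.0, 0.0, 1.3125]]
```

Request:
servo_tool:
  motion:
    - [[0.05,0.2,0],[0,0,-0.1]]
    - [[0.12,0.4,0],[0,0,-0.2]]
    - [[0.21,0.593,0],[0,0,-0.3]]
    - [[0.21,0.593,0],[0,0,-0.4]]
    - [[0.21,0.593,0],[0,0,-0.5]]
    - [[0.21,0.593,0.15],[0,0,-0.6]]
    - [[0.21,0.593,0.3],[0,0,-0.687]]
    - [[0.21,0.593,0.4],[0,0,-0.687]]
    - [[0.21,0.593,0.47],[0,0,-0.687]]
    - [[0.21,0.593,0.47],[0,0,-0.687]]

```text
t: 44.68
position: [0.6029, -0.1542, 0.2571]
ee_rot: [-0.001, 0.862, 0.507, -0.001]
force: [-0.3, -0.8, -0.4]
finger_gap: 0.449
grasp_force: 0.0
```

Request:
servo_tool:
  motion:
    - [[0,0,0],[0,0,0]]
    - [[0,0,0],[0,0,0]]
    - [[0,0,0],[0,0,0]]
    - [[0,0,0],[0,0,0]]
  fingers: 1
  force: 8

```text
t: 45.18
position: [0.6034, -0.1542, 0.2584]
ee_rot: [0.0, 0.862, 0.507, 0.0]
force: [0.4, -0.6, 2.4]
finger_gap: 0.151
grasp_force: 8.0
```

```bash
python3 -c "
from h import *
s=robot.read_state();print(s['position'],s['finger_gap'])
arc((.6512,-.0653),-65.6,9)"
```

```text
[ 0.60335179 -0.15419678  0.25843487] 0.1513708909873178
R 0.1009558791047166
[[0.003, -0.064, -0.0], [0, 0, 0.081]]
[[0.014, -0.127, -0.0], [0, 0, 0.162]]
[[0.034, -0.188, -0.0], [0, 0, 0.243]]
[[0.061, -0.247, -0.0], [0, 0, 0.324]]
[[0.095, -0.301, -0.0], [0, 0, 0.405]]
[[0.135, -0.351, -0.0], [0, 0, 0.486]]
[[0.182, -0.395, -0.0], [0, 0, 0.567]]
[[0.234, -0.433, -0.0], [0, 0, 0.648]]
[[0.29, -0.464, -0.0], [0, 0, 0.729]]
```

Request:
servo_tool:
  motion:
    - [[0.003,-0.064,0],[0,0,0.081]]
    - [[0.014,-0.127,0],[0,0,0.162]]
    - [[0.034,-0.188,0],[0,0,0.243]]
    - [[0.061,-0.247,0],[0,0,0.324]]
    - [[0.095,-0.301,0],[0,0,0.405]]
    - [[0.135,-0.351,0],[0,0,0.486]]
    - [[0.182,-0.395,0],[0,0,0.567]]
    - [[0.234,-0.433,0],[0,0,0.648]]
    - [[0.29,-0.464,0],[0,0,0.729]]
    - [[0.29,-0.464,0],[0,0,0.729]]

```text
t: 46.42
position: [0.5505, -0.0601, 0.2584]
ee_rot: [0.002, 0.999, -0.042, 0.001]
force: [0.1, -3.9, 1.6]
finger_gap: 0.149
grasp_force: 8.0
```

Request:
servo_tool:
  motion:
    - [[0,0,0],[0,0,0]]
    - [[0,0,0],[0,0,0]]

```text
t: 46.68
position: [0.5505, -0.0602, 0.2584]
ee_rot: [0.001, 0.999, -0.042, 0.001]
force: [-0.1, -5.9, 1.5]
finger_gap: 0.149
grasp_force: 8.0
```

```bash
python3 -c "
from h import *
s=robot.read_state();p=s['position'];d=p[:2]-[.6512,-.0653];print(p,s['force'],np.hypot(*d),np.degrees(np.arctan2(-d[1],-d[0]))+2.6)
go((.366,-.262,.338),-90)"
```

```text
[ 0.5504511  -0.06016217  0.25837514] [-0.05571833 -5.9304335   1.53929566] 0.10087982214973643 -0.3193485539709684
t 46.67 pos [ 0.5505 -0.0602  0.2584] ydeg -94.79 tilt [ 0.001  -0.0023 -1.    ] F [-0.1 -5.9  1.5] gap 0.149
[[-0.8343, 1.0836, -0.3967], [0.0014, -0.0007, -0.0532], [-0.001, -0.0022, 1.9468]]
```

Request:
servo_tool:
  motion:
    - [[0,0,0],[0,0,0]]
    - [[0,0,0],[0,0,0]]
    - [[0,0,-0.2],[0,0,0]]
    - [[0,0,-0.4],[0,0,0]]
    - [[-0.2,0.25,-0.4],[0,0,0]]
    - [[-0.4,0.5,-0.4],[0,0,0]]
    - [[-0.6,0.75,-0.4],[0,0,0]]
    - [[-0.834,1,-0.4],[0,0,-0.05]]
    - [[-0.834,1,-0.4],[0,0,-0.053]]
    - [[-0.834,1,-0.4],[0,0,-0.053]]
  fingers: 0.1

```text
t: 47.92
position: [0.3676, -0.2441, 0.3381]
ee_rot: [-0.0, 1.0, -0.0, 0.0]
force: [0.2, 0.5, 0.2]
finger_gap: 0.451
grasp_force: 0.0
```

Request:
servo_tool:
  motion:
    - [[0,0.07,0],[0,0,0]]
    - [[0,0.07,0],[0,0,0]]
    - [[0,0.07,0],[0,0,0]]

```text
t: 48.3
position: [0.3683, -0.2576, 0.3377]
ee_rot: [-0.0, 1.0, 0.001, -0.0]
force: [0.4, 0.1, -0.1]
finger_gap: 0.451
grasp_force: 0.0
```

```bash
python3 - <<'E'
from h import *
BAYS['C']=(.44,-.262,0)
c=cam("wrist");bar(c);im=rect('C',.046,"rC",c);print(disc(im)); d=disc(im)
print(fitdisc(im,tuple(d[0,0,:2]) if d is not None else (240,420)))
go((.44,-.262,.338),70)
print(robot.read_state()["q"].round(2))
E
```

```text
blob [   0    0  123   18 1626] centre [ 0.5205 -0.1027  0.088 ] size 0.0091 0.0723 dir -89.8
blob [ 223    0  141   40 1717] centre [ 0.515  -0.2408  0.088 ] size 0.0205 0.0829 dir -89.8
blob [ 305  104   45   86 1719] centre [ 0.4413 -0.2619  0.088 ] size 0.0131 0.0546 dir -20.3
blob [101 198  41  32 756] centre [ 0.3975 -0.1183  0.088 ] size 0.0176 0.0239 dir -112.1
[[[223.5     418.5     138.85503]]]
(array([215.64, 420.32, 139.67]), np.float64(16.97))
t 48.35 pos [ 0.3682 -0.2576  0.3378] ydeg -89.87 tilt [-3.e-04  3.e-04 -1.e+00] F [0.1 0.3 0.5] gap 0.452
[[0.3591, 0.023, -0.0013], [-0.0003, -0.0002, -1.7764], [-0.0001, 0.0002, 0.2236]]
[ 0.43  0.23  0.08  2.07 -0.02  0.84 -1.05]
```

Request:
servo_tool:
  motion:
    - [[0.1,0.02,0],[0,0,-0.1]]
    - [[0.2,0.02,0],[0,0,-0.2]]
    - [[0.3,0.02,0],[0,0,-0.3]]
    - [[0.365,0.022,0],[0,0,-0.4]]
    - [[0.365,0.022,0],[0,0,-0.5]]
    - [[0.365,0.022,0],[0,0,-0.6]]
    - [[0.365,0.022,0],[0,0,-0.7]]
    - [[0.365,0.022,0],[0,0,-0.8]]
    - [[0.365,0.022,0],[0,0,-0.9]]
    - [[0.365,0.022,0],[0,0,-1]]

```text
t: 49.6
position: [0.4409, -0.2618, 0.3378]
ee_rot: [-0.0, 0.705, 0.71, 0.0]
force: [-0.4, 0.3, -0.3]
finger_gap: 0.449
grasp_force: 0.0
```

Request:
servo_tool:
  motion:
    - [[0,0,0],[0,0,-0.1]]
    - [[0,0,0],[0,0,-0.2]]
    - [[0,0,0],[0,0,-0.3]]
    - [[0,0,0],[0,0,-0.4]]
    - [[0,0,0],[0,0,-0.5]]
    - [[0,0,0],[0,0,-0.6]]
    - [[0,0,0],[0,0,-0.7]]
    - [[0,0,0],[0,0,-0.773]]
    - [[0,0,0],[0,0,-0.773]]
    - [[0,0,0],[0,0,-0.773]]

```text
t: 50.85
position: [0.4408, -0.2622, 0.3379]
ee_rot: [-0.0, 0.178, 0.984, 0.0]
force: [0.6, -0.0, 0.8]
finger_gap: 0.449
grasp_force: 0.0
```

```bash
python3 -c "
from h import *
go((.4413,-.2619,.2365),69.7)"
```

```text
t 50.85 pos [ 0.4408 -0.2622  0.3379] ydeg 69.5 tilt [-1.e-04  1.e-04 -1.e+00] F [ 0.6 -0.   0.8] gap 0.449
[[-0.0021, 0.0022, 0.507], [0.0001, -0.0001, -0.0022], [-0.0001, -0.0001, 1.9978]]
```

Request:
servo_tool:
  motion:
    - [[-0.002,0.002,0.15],[0,0,0]]
    - [[-0.002,0.002,0.3],[0,0,0]]
    - [[-0.002,0.002,0.42],[0,0,0]]
    - [[-0.002,0.002,0.507],[0,0,0]]
    - [[-0.002,0.002,0.507],[0,0,0]]
    - [[-0.002,0.002,0.507],[0,0,0]]

```text
t: 51.6
position: [0.4417, -0.2621, 0.2372]
ee_rot: [0.001, 0.177, 0.984, -0.0]
force: [0.4, -1.0, 0.3]
finger_gap: 0.449
grasp_force: 0.0
```

Request:
servo_tool:
  motion:
    - [[0,0,0],[0,0,0]]
    - [[0,0,0],[0,0,0]]
    - [[0,0,0],[0,0,0]]
    - [[0,0,0],[0,0,0]]
    - [[0,0,-0.1],[0,0,0]]
    - [[0,0,-0.25],[0,0,0]]
    - [[0,0,-0.4],[0,0,0.1]]
    - [[0,0,-0.4],[0,0,0.2]]
    - [[0,0,-0.4],[0,0,0.3]]
    - [[0,0,-0.4],[0,0,0.4]]
  fingers: 1
  force: 25

```text
t: 52.85
position: [0.4405, -0.262, 0.3158]
ee_rot: [-0.001, 0.475, 0.88, -0.0]
force: [0.5, 0.1, -5.9]
finger_gap: 0.154
grasp_force: 25.0
```

```bash
python3 -c "
from h import *
go((.5885,-.2345,.254),-35.3)"
```

```text
t 52.85 pos [ 0.4405 -0.262   0.3158] ydeg 33.34 tilt [-1.8e-03  8.0e-04 -1.0e+00] F [ 0.5  0.1 -5.9] gap 0.154
[[-0.2923, 0.6939, 0.308], [-0.0012, -0.0005, 0.7626], [0.0006, -0.0013, -1.2374]]
```

Request:
servo_tool:
  motion:
    - [[-0.08,0.2,0],[0,0,0.1]]
    - [[-0.16,0.4,0],[0,0,0.2]]
    - [[-0.24,0.6,0],[0,0,0.3]]
    - [[-0.293,0.695,0],[0,0,0.4]]
    - [[-0.293,0.695,0],[0,0,0.5]]
    - [[-0.293,0.695,0],[0,0,0.6]]
    - [[-0.293,0.695,0],[0,0,0.7]]
    - [[-0.293,0.695,0.05],[0,0,0.762]]
    - [[-0.293,0.695,0.12],[0,0,0.762]]
    - [[-0.293,0.695,0.17],[0,0,0.762]]

```text
t: 54.1
position: [0.5888, -0.2337, 0.2807]
ee_rot: [-0.001, 0.886, 0.463, -0.001]
force: [-0.3, -0.3, -6.2]
finger_gap: 0.148
grasp_force: 25.0
```

Request:
servo_tool:
  motion:
    - [[0,0,0.03],[0,0,0]]
    - [[0,0,0.06],[0,0,0]]
    - [[0,0,0.09],[0,0,0]]
    - [[0,0,0.12],[0,0,0]]
    - [[0,0,0.14],[0,0,0]]
    - [[0,0,0.14],[0,0,0]]
    - [[0,0,0.14],[0,0,0]]

```text
t: 54.98
position: [0.5891, -0.2341, 0.2543]
ee_rot: [-0.0, 0.887, 0.462, -0.0]
force: [-1.9, -1.1, -7.3]
finger_gap: 0.152
grasp_force: 25.0
```

Request:
servo_tool:
  motion:
    - [[0,0,0.006],[0,0,0]]
    - [[0,0,0.012],[0,0,0]]
    - [[0,0,0.012],[0,0,0]]
    - [[0,0,0.012],[0,0,0]]

```text
t: 55.48
position: [0.5892, -0.234, 0.2539]
ee_rot: [0.0, 0.887, 0.462, 0.0]
force: [-8.6, 0.4, 10.6]
finger_gap: 0.153
grasp_force: 25.0
```

Request:
servo_tool:
  motion:
    - [[0,0,0],[0,0,0]]
    - [[0,0,0],[0,0,0]]
    - [[0,0,0],[0,0,0]]
    - [[0,0,-0.2],[0,0,0]]
    - [[0,0,-0.4],[0,0,0.1]]
    - [[0,0,-0.49],[0,0,0.2]]
    - [[0,0,-0.49],[0,0,0.3]]
    - [[0,0,-0.49],[0,0,0.4]]
    - [[0,0,-0.49],[0,0,0.5]]
    - [[0,0,-0.49],[0,0,0.6]]
  fingers: 0.1

```text
t: 56.72
position: [0.5893, -0.2334, 0.3496]
ee_rot: [-0.0, 1.0, 0.007, -0.001]
force: [0.2, -0.2, -0.6]
finger_gap: 0.451
grasp_force: 0.0
```

```bash
python3 -c "
from h import *
go((.548,-.2335,.3519),-91.5)"
```

```text
t 56.73 pos [ 0.5893 -0.2334  0.3496] ydeg -89.21 tilt [-1.e-03  8.e-04 -1.e+00] F [ 0.2 -0.2 -0.6] gap 0.451
[[-0.2064, -0.0025, -0.0112], [-0.0005, 0.0006, 0.0254], [-0.001, -0.0008, -1.9746]]
```

Request:
servo_tool:
  motion:
    - [[-0.1,0,-0.011],[0,0,0.025]]
    - [[-0.206,-0.002,-0.011],[0,0,0.025]]
    - [[-0.206,-0.002,-0.011],[0,0,0.025]]
    - [[-0.206,-0.002,-0.011],[0,0,0.025]]
    - [[-0.206,-0.002,-0.011],[0,0,0.025]]

```text
t: 57.35
position: [0.5489, -0.234, 0.3522]
ee_rot: [-0.0, 1.0, -0.01, 0.0]
force: [-0.5, -0.2, 0.1]
finger_gap: 0.449
grasp_force: 0.0
```

```bash
python3 - <<'E'
from h import *
BAYS[3]=(.5888,-.2337,-2)
look(3,'r3')
E
```

```text
(array([242.45, 397.86, 138.61]), np.float64(20.05)) {210: 65, 220: 65, 340: 64, 400: 64, 440: 63} {210: 427, 220: 427, 340: 426, 400: 426, 440: 425}
yaw -91.16 edges [ 73.8 299.6 345.2 421.6 440.9] tab mm [32.24] F [ 0.4 -0.3  0.5] z [ 0.5487 -0.2341  0.3521] t 57.5
[ 0.5487 -0.2341  0.3521]
```

View pics/r3.png

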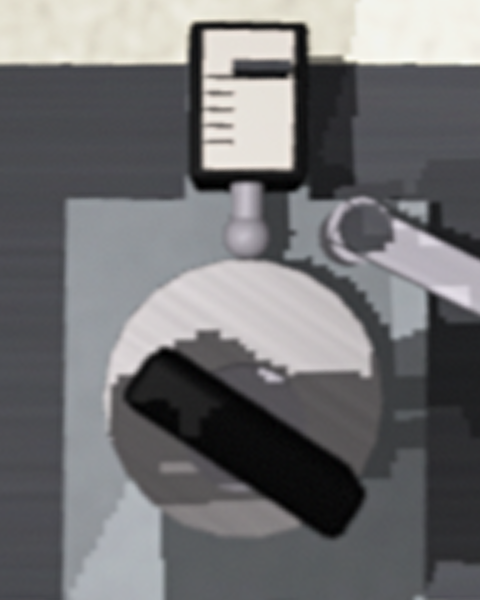

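```bash
python3 -c "
from h import *
go((.589,-.2343,.2545),-35.1)"
```

```text
t 57.45 pos [ 0.5487 -0.2341  0.3521] ydeg -91.16 tilt [-1.e-04  0.e+00 -1.e+00] F [ 0.4 -0.3  0.5] gap 0.447
[[0.2017, -0.003, 0.4881], [-0.0, 0.0, -0.6229], [0.0, 0.0001, 1.3771]]
```

Request:
servo_tool:
  motion:
    - [[0.1,0,0],[0,0,-0.1]]
    - [[0.202,-0.003,0],[0,0,-0.2]]
    - [[0.202,-0.003,0],[0,0,-0.3]]
    - [[0.202,-0.003,0],[0,0,-0.4]]
    - [[0.202,-0.003,0],[0,0,-0.5]]
    - [[0.202,-0.003,0.1],[0,0,-0.6]]
    - [[0.202,-0.003,0.25],[0,0,-0.623]]
    - [[0.202,-0.003,0.4],[0,0,-0.623]]
    - [[0.202,-0.003,0.486],[0,0,-0.623]]
    - [[0.202,-0.003,0.486],[0,0,-0.623]]

```text
t: 58.7
position: [0.5884, -0.2344, 0.254]
ee_rot: [-0.001, 0.887, 0.461, -0.001]
force: [0.1, 0.3, 1.1]
finger_gap: 0.449
grasp_force: 0.0
```

Request:
servo_tool:
  motion:
    - [[0,0,0],[0,0,0]]
    - [[0,0,0],[0,0,0]]
    - [[0,0,0],[0,0,0]]
    - [[0,0,0],[0,0,0]]
    - [[0,0,0],[0,0,0.035]]
    - [[0,0,0],[0,0,0.067]]
    - [[0,0,0],[0,0,0.067]]
    - [[0,0,0],[0,0,0.067]]
  fingers: 1

```text
t: 59.7
position: [0.5888, -0.2345, 0.2559]
ee_rot: [0.0, 0.911, 0.413, 0.0]
force: [-0.7, 1.2, 5.6]
finger_gap: 0.145
grasp_force: 25.0
```

Request:
servo_tool:
  motion:
    - [[0,0,0],[0,0,0]]
    - [[0,0,0],[0,0,0]]
    - [[0,0,0],[0,0,0]]
    - [[0,0,-0.2],[0,0,0]]
    - [[0,0,-0.4],[0,0,0.1]]
    - [[0,0,-0.486],[0,0,0.2]]
    - [[0,0,-0.486],[0,0,0.3]]
    - [[0,0,-0.486],[0,0,0.4]]
    - [[0,0,-0.486],[0,0,0.5]]
    - [[0,0,-0.486],[0,0,0.56]]
  fingers: 0.1

```text
t: 60.95
position: [0.5886, -0.2344, 0.3522]
ee_rot: [0.0, 1.0, -0.015, -0.0]
force: [0.4, 1.1, -0.1]
finger_gap: 0.451
grasp_force: 0.0
```

```bash
python3 -c "
from h import *
go((.5485,-.2345,.3519),-91.2)"
```

```text
t 60.95 pos [ 0.5886 -0.2344  0.3522] ydeg -91.77 tilt [-3.e-04 -0.e+00 -1.e+00] F [ 0.4  1.1 -0.1] gap 0.451
[[-0.2002, 0.0069, 0.0016], [0.0, 0.0002, -0.0063], [0.0003, -0.0, 1.9937]]
```

Request:
servo_tool:
  motion:
    - [[-0.1,0.003,0],[0,0,0]]
    - [[-0.2,0.007,0],[0,0,-0.006]]
    - [[-0.2,0.007,0],[0,0,-0.006]]
    - [[-0.2,0.007,0],[0,0,-0.006]]
    - [[-0.2,0.007,0],[0,0,-0.006]]

```text
t: 61.58
position: [0.5493, -0.2346, 0.3523]
ee_rot: [0.0, 1.0, -0.009, 0.0]
force: [0.0, -0.1, -0.1]
finger_gap: 0.451
grasp_force: 0.0
```

```bash
sed -i 's/^BAYS={1/BAYS={3:(.5888,-.2347,-2.5),1/' h.py; python3 -c "
from h import *
look(3,'r3b');go((.589,-.3505,.258),-27)"
```

```text
(array([241.3 , 398.14, 138.22]), np.float64(20.0)) {210: 59, 220: 59, 340: 59, 400: 59, 440: 59} {210: 422, 220: 422, 340: 421, 400: 421, 440: 421}
yaw -90.99 edges [ 73.7 301.  345.8 421.  440.6] tab mm [32.34] F [ 0.5 -0.6 -0.1] z [ 0.5491 -0.2347  0.3522] t 61.7
[ 0.5491 -0.2347  0.3522]
t 61.67 pos [ 0.5491 -0.2347  0.3522] ydeg -90.99 tilt [ 1.e-04 -1.e-04 -1.e+00] F [ 0.5 -0.6 -0.1] gap 0.448
[[0.2096, 0.5756, 0.471], [0.0001, -0.0, -0.7109], [-0.0, -0.0001, 1.2891]]
```

Request:
servo_tool:
  motion:
    - [[0.05,0.2,0],[0,0,-0.1]]
    - [[0.12,0.4,0],[0,0,-0.2]]
    - [[0.21,0.578,0],[0,0,-0.3]]
    - [[0.21,0.578,0],[0,0,-0.4]]
    - [[0.21,0.578,0],[0,0,-0.5]]
    - [[0.21,0.578,0.1],[0,0,-0.6]]
    - [[0.21,0.578,0.25],[0,0,-0.71]]
    - [[0.21,0.578,0.38],[0,0,-0.71]]
    - [[0.21,0.578,0.47],[0,0,-0.71]]
    - [[0.21,0.578,0.47],[0,0,-0.71]]

```text
t: 62.92
position: [0.5883, -0.3509, 0.2569]
ee_rot: [-0.001, 0.853, 0.522, -0.001]
force: [0.6, 0.6, 0.8]
finger_gap: 0.449
grasp_force: 0.0
```

Request:
servo_tool:
  motion:
    - [[0,0,0],[0,0,0]]
    - [[0,0,0],[0,0,0]]
    - [[0,0,0],[0,0,0]]
    - [[0,0,0],[0,0,0]]
  fingers: 1
  force: 8

```text
t: 63.42
position: [0.5887, -0.3512, 0.259]
ee_rot: [0.0, 0.853, 0.522, 0.0]
force: [-0.2, 1.2, 2.8]
finger_gap: 0.15
grasp_force: 8.0
```

```bash
python3 -c "
from h import *
s=robot.read_state();print(s['position'],s['finger_gap'])
arc((.636,-.2645),-65.6,9)"
```

```text
[ 0.58870608 -0.35122618  0.25903286] 0.15033896439604005
R 0.09878332394232113
[[0.006, -0.063, -0.0], [0, 0, 0.081]]
[[0.019, -0.124, -0.0], [0, 0, 0.162]]
[[0.04, -0.183, -0.0], [0, 0, 0.243]]
[[0.069, -0.239, -0.0], [0, 0, 0.324]]
[[0.104, -0.291, -0.0], [0, 0, 0.405]]
[[0.146, -0.338, -0.0], [0, 0, 0.486]]
[[0.193, -0.379, -0.0], [0, 0, 0.567]]
[[0.245, -0.414, -0.0], [0, 0, 0.648]]
[[0.302, -0.442, -0.0], [0, 0, 0.729]]
```

Request:
servo_tool:
  motion:
    - [[0.006,-0.063,0],[0,0,0.081]]
    - [[0.019,-0.124,0],[0,0,0.162]]
    - [[0.04,-0.183,0],[0,0,0.243]]
    - [[0.069,-0.239,0],[0,0,0.324]]
    - [[0.104,-0.291,0],[0,0,0.405]]
    - [[0.146,-0.338,0],[0,0,0.486]]
    - [[0.193,-0.379,0],[0,0,0.567]]
    - [[0.245,-0.414,0],[0,0,0.648]]
    - [[0.302,-0.442,0],[0,0,0.729]]
    - [[0.302,-0.442,0],[0,0,0.729]]

```text
t: 64.68
position: [0.5374, -0.2598, 0.2592]
ee_rot: [0.003, 1.0, -0.025, 0.001]
force: [2.5, -9.0, -5.1]
finger_gap: 0.149
grasp_force: 8.0
```

Request:
servo_tool:
  motion:
    - [[0,0,0],[0,0,0]]
    - [[0,0,0],[0,0,0]]

```text
t: 64.92
position: [0.5374, -0.2599, 0.2591]
ee_rot: [0.002, 1.0, -0.025, 0.001]
force: [0.8, -10.6, -1.4]
finger_gap: 0.151
grasp_force: 8.0
```

```bash
python3 -c "
from h import *
s=robot.read_state();p=s['position'];d=p[:2]-[.636,-.2645];print(p,s['force'],np.hypot(*d),np.degrees(np.arctan2(-d[1],-d[0]))+2.5)"
```

```text
[ 0.53740845 -0.25991005  0.25907304] [  0.84570216 -10.60924612  -1.42295674] 0.0986983336352576 -0.16549221003381698
```

Request:
servo_tool:
  motion:
    - [[0,0,0],[0,0,0]]
    - [[0,0,0],[0,0,0]]
    - [[0,0,-0.2],[0,0,0]]
    - [[0,0,-0.4],[0,0,0]]
    - [[0.02,-0.3,-0.6],[0,0,0]]
    - [[0.02,-0.6,-0.6],[0,0,0]]
    - [[0.02,-0.9,-0.6],[0,0,0]]
    - [[0.02,-1,-0.6],[0,0,0]]
    - [[0.02,-1,-0.6],[0,0,0]]
    - [[0.02,-1,-0.6],[0,0,0]]
  fingers: 0.1

```text
t: 66.18
position: [0.5506, -0.0586, 0.3783]
ee_rot: [0.0, 1.0, -0.024, -0.0]
force: [0.4, 0.6, 0.2]
finger_gap: 0.451
grasp_force: 0.0
```

```bash
python3 - <<'E'
from h import *
s=robot.read_state();print(s["position"].round(3),s["finger_gap"])
for b in (1,2,3):
    try: look(b,f"e{b}")
    except Exception as e: print(b,e)
E
```

```text
[ 0.551 -0.059  0.378] 0.45062588113861496
(array([234.48, 402.17, 137.09]), np.float64(15.64)) {210: 40, 220: 40, 340: 67, 400: 47, 440: 49} {210: 413, 220: 430, 340: 422, 400: 412, 440: 411}
yaw -92.86 edges [ 68.4 292.9 329.3 417.2 434.3] tab mm [31.11] F [-0.7  0.4 -0.1] z [ 0.5507 -0.0592  0.3783] t 66.3
[ 0.5507 -0.0592  0.3783]
(array([237.83, 400.88, 137.59]), np.float64(17.78)) {210: 66, 220: 66, 340: 66, 400: 66, 440: 66} {210: 432, 220: 432, 340: 432, 400: 409, 440: 431}
yaw -92.85 edges [ 75.9 296.8 344.8 423.2 441. ] tab mm [32.08] F [0.1 1.  0.4] z [ 0.5507 -0.0589  0.3783] t 66.4
[ 0.5507 -0.0589  0.3783]
(array([240.75, 396.81, 138.05]), np.float64(17.45)) {210: 50, 220: 41, 340: 47, 400: 51, 440: 66} {210: 409, 220: 411, 340: 432, 400: 417, 440: 405}
yaw -92.81 edges [ 75.6 305.5 345.5 424.2 441.3] tab mm [32.55] F [ 0.3 -0.4 -0.4] z [ 0.5508 -0.0584  0.3783] t 66.5
[ 0.5508 -0.0584  0.3783]
```

```bash
python3 -c "
from h import *
go((.556,.1725,.3535),-88.7)"
```

```text
t 66.47 pos [ 0.5508 -0.0584  0.3783] ydeg -92.81 tilt [-1.e-04 -2.e-04 -1.e+00] F [ 0.3 -0.4 -0.4] gap 0.449
[[-0.0304, -1.1545, 0.1237], [0.0001, 0.0, -0.0456], [0.0001, -0.0002, 1.9544]]
```

Request:
servo_tool:
  motion:
    - [[0,-0.3,0],[0,0,0]]
    - [[0,-0.6,0],[0,0,0]]
    - [[-0.01,-0.9,0],[0,0,0]]
    - [[-0.02,-1,0.1],[0,0,0]]
    - [[-0.02,-1,0.125],[0,0,0]]
    - [[-0.02,-1,0.125],[0,0,0]]
    - [[-0.02,-1,0.125],[0,0,0]]

```text
t: 67.35
position: [0.5568, 0.1406, 0.354]
ee_rot: [0.0, 1.0, -0.025, 0.0]
force: [0.6, 0.3, 0.2]
finger_gap: 0.449
grasp_force: 0.0
```

```bash
python3 -c "
from h import *
go((.556,.1725,.3535),-88.7)"
```

```text
t 67.35 pos [0.5568 0.1406 0.354 ] ydeg -92.88 tilt [ 1.e-03 -4.e-04 -1.e+00] F [0.6 0.3 0.2] gap 0.449
[[-0.0121, -0.1591, 0.0024], [0.0002, -0.0006, -0.0465], [-0.0009, -0.0004, 1.9535]]
```

Request:
servo_tool:
  motion:
    - [[-0.012,-0.16,0],[0,0,-0.046]]
    - [[-0.012,-0.16,0],[0,0,-0.046]]
    - [[-0.012,-0.16,0],[0,0,-0.046]]
    - [[-0.012,-0.16,0],[0,0,-0.046]]
    - [[-0.012,-0.16,0],[0,0,-0.046]]

```text
t: 67.97
position: [0.5555, 0.174, 0.3534]
ee_rot: [0.0, 1.0, 0.012, 0.0]
force: [-0.0, -0.1, 0.8]
finger_gap: 0.449
grasp_force: 0.0
```

```bash
python3 -c "
from h import *
look(1,'f1')"
```

```text
(array([237.7 , 401.99, 137.45]), np.float64(16.28)) {210: 59, 220: 59, 340: 58, 400: 58, 440: 57} {210: 421, 220: 421, 340: 420, 400: 420, 440: 419}
yaw -88.61 edges [ 71.1 293.5 338.7 418.3 437.3] tab mm [31.61] F [-0.4  0.2 -0.3] z [0.5555 0.1742 0.3533] t 68.1
[0.5555 0.1742 0.3533]
```

```bash
python3 -c "
from cell import robot
print(robot.close_job())"
```

```text
the job is handed in; nothing more can be done
None
```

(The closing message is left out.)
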